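Latch the accessory case shut

TASK

Shut the upright grey sewing-accessory case with the steel draw latch on its top: swing the hook over and, feeling for the groove of the keeper on the cover, seat the hook bar down in it; only then, with the hook let go, press the latch lever down until it lies home and the cover is pulled tight. Press gently, never forcing the cover or the latch, and leave the things around the case alone.

Things in the scene. Friction and masses are not known exactly. Their poses are not given: they have to be found in the camera images.
- case: Upright grey plastic case, fixed. Origin on the table under its middle; x from the cover to the back, y along its width, z up. Shell x -49 to 79, y +-109 mm, top at z = 150; the cover stands before it, x -98 to -52 when shut. A steel draw latch lies along y = 0 on the top, nothing else is up there. Two spools stand on the table beside the case's ends (y about +-170).
- cover (a joint): Cover's angle about its hinge along y at case x = -50, z = 8. 0 = tight shut. It rests on its springy seal about 0.038 rad ajar (5 mm at the top) and gives about 1 N per mm at the top (range 0 to 0.075).
- slot_end (a point): Point on the cover's top face at the latch-side end of the keeper's slot, 142 mm above the hinge; moves with the cover; axes as the case's when shut. The steel keeper (16 mm wide in y) is adjustable: its true middle lies somewhere from 3 to 17 mm from this point towards -x and must be found by feel or sight. It has a groove along y for the hook bar; its shape is given under bail_bar.
- bail_bar (a point): Middle of the latch's hook bar: round steel, 3 mm thick, 30 mm along y. Keeper shape in mm from its true middle: groove mouth x -2.25 to +2.25, floor z 3; beyond it a fence, x -15 to -2.25, top z 17; on the latch side a lug, x +2.25 to +17, top z 12.5, its face undercut. A bar lightly slid along the lug's top towards -x drops in and stops at the fence.
- bail_grip (a point): Middle of the black grip barrel above the hook bar: 14 mm thick, 22 mm long along y, 20 mm from the bar's middle at right angles to the wires. Pinch it across its ends, along y, fingers reaching at most 12 mm below its middle; it pivots between them and may shift some mm. Its stem and the bar's wires (y = +-15) move with it.
- bail_arm (a joint): Angle of the bail (wire loop bearing the bar) about its pin, along y, on the lever; minus the lever angle it is the bail's rise above level. It starts thrown back past upright, resting against its stop (3.65) over the lever; nearly free, so it falls by its weight (about 0.03 N m). Pin to bar 82.3 mm; the loop is sprung and stretches up to 19 mm under more than 7 N (plus 0.6 N per mm).
- lever (a joint): Latch lever: 0 = down flat, home, pointing to the case's +x; 1.57 = upright; starts at 1.7 to 1.95 (limit 2.0). Stays by friction (about 0.045 N m) and turns when the bail is pulled. With the bar hooked it takes up to about 8 N at the pad to press down, easing past centre near 0.2 rad, whence it goes to its stop almost by itself.
- lever_pivot (a point): Lever's hinge axis, along y, at case x = -5, z = 158; frame turns with the lever: x along it to its free end, z out of its upper face. Steel plate 24 mm wide, 67 mm long from the pivot, upper face 7.5 mm from the axis. The bail's pin is at x = 25.5, z = -5.2 of this frame.
- lever_pad (a point): Where to press: middle of the lever's upper face, 60 mm from the pivot. Home, it faces up at z = 165 above the table; with the lever upright it faces the cover.

How it is judged:
By the outcome, as a careful person would: the job done as asked, in the order asked, and still so for the second after the job is handed in, with the robot touching nothing.
It also fails if it takes over 72 s, if anything falls off the work surface, if the arm or the gripper's body presses on something with over 40 N, if the wrist force passes 120 N, or if a joint passes its speed limit or range.

ROBOT

A 7-joint arm with a two-finger parallel gripper is mounted at the origin on the work surface. World frame = base frame: x ahead of the robot, y to its left, z up, the work surface at z = 0. Lengths are in m, angles in rad, forces in N, time in s.
With the tool pointing down it reaches from about 0.425 to 0.925 m from the base axis. Payload 6.8 kg.
Tool frame: the origin (TCP) lies midway between the tips of the shut fingers; the grasp point (between the pads) lies 19 mm behind it; y points along the fingers, z is the direction in which the jaws open and shut, and the axes are right-handed (so a half turn about y gives the same grasp; the last joint's range is limited). The gripper opens to 85 mm and grips with 20 to 120 N. Pads are 22 mm wide; open, the fingers measure 114 mm over their backs; the gripper's body (76 mm by 85 mm) begins 54 mm behind the grasp point. The pads swing forward as they close: fully open they stand 13 mm farther back than shut.
Start: joints at [1.055, 0.477, 0.022, 1.555, -0.011, 1.109, -0.083], TCP at [0.268, -0.62, 0.231] pointing down, gripper open.
Joint ranges: [-2.96, 2.96], [-0.34, 2.1], [-1.41, 1.46], [0.24, 2.44], [-1.37, 4.51], [0.17, 1.92], [-2.96, 2.96]. Speed limits (rad/s): [2.39, 2.39, 3.14, 3.14, 3.14, 3.14, 3.14].

INTERFACE

Orientations are given as a unit quaternion [w, x, y, z].
In Python, from station import bot gives the robot as it stands. The module is installed in compiled form; this text tells all that it offers.
- The arm moves only by the shell command python3 -m crank 'ROWS' [FORCE]. ROWS is JSON, a list of rows, each an object with "linear": the shift along the tool's x, y, z in m, a list of three; "dr": the turn, a rotation vector about the tool's x, y, z in degrees, a list of three; "hand": the gripper command: -1 is shut, 1 is fully open, values between are in proportion. A call has 1 to 10 rows; each row is the pose to reach, as a shift and turn from the pose commanded when the call began, along the tool's axes at that moment; what a row does not reach only later rows make up. A row lasts 1/12 s, in which the tool goes at most 41.7 mm and 7.16 degrees, less where a joint would pass 70% of its speed; a pose out of reach is approached as far as the arm can. A call with a gripper value outside its range is refused whole. The fingers move at their own pace and stop on an object; FORCE is the grip in N (left out, the last holds). Time passes only in rows, so rows that repeat a pose let the fingers close. It gives the time, the measured TCP pose, the force and the opening at its end, in the units of the state.
- bot.get_obs(): the state, without advancing time (a new reading comes with each control period).
- bot.read_camera(name): name is "side" or "top"; returns the picture (384x512x3 uint8, blue, green, red); there is no depth.
- bot.camera_params(name): a dict with "K" (3x3 intrinsics, pixels), "k1" (the pictures are not rectified: a ray, as slopes to the right and down, at radius r is drawn at 1 + k1 r^2 times it, then the intrinsics apply), "R" (3x3) and "t" (3): a world point X has camera coordinates R X + t. Camera axes: x right, y down, z forward; pixel columns grow to the right and rows downward; lengths in m; the calibration is good to about 2 mm. A picture is of the moment at which its call begins. camera_params takes no time and is no camera call.
- bot.hand_in(): hands the job in, once; it reports no verdict.
Trained networks look in the newest picture that a camera, given by its name, has taken for a name from the list of things; names that differ only in an ending like _2 or _b are one class to them, and where a whole thing is asked for, a point or a joint stands for the part that bears it (a point fixed in the world has none). Each returns a list of dicts, best first, with "score" (0 to 1); they miss things now and then, are a little off and sometimes report something else, mostly with a low value. They report only what shows in the picture. A call takes as long as a camera call.
- bot.search_frame(camera, target): "extent" ([left, top, right, bottom] in pixels, round what is visible of it).
- bot.cut_out(camera, target): "pixels" (384x512 bool, what is visible of it) and "extent" ([left, top, right, bottom] in pixels, round what is visible of it).
- bot.place_of(camera, target): "xy" ([column, row] in pixels: a listed point, or the origin of a listed thing).
The state is a dict: "t": time; "q": joint angles; "joint_vel": joint speeds; "joint_torque": joint torques, N m; "eef_pos": TCP position; "tool_rot": TCP orientation; "contact_force": force on the tool from outside, world axes, zero at the start; "torque": the same for the moment, N m; "gripper_width": opening from 0.0 (shut) to 1.0 (fully open).
Only numpy, scipy, OpenCV 4.12 (cv2) and the standard library are available. Lean on these libraries where they do the work, as an engineer would, in place of code of your own. Each camera call takes 0.05 s, during which the arm holds its last target. There are 200 camera calls.

## Working session

There is one attempt and no reset: what is moved stays moved. The work goes in short steps, Python scripts to look and compute and a shell command to move; the robot and the scene stay as the last step left them, time stands still between calls to the robot, and variables do not carry over. Pictures are saved under pics/ and viewed, about 8 in all and at most 12, crops included, and the job is handed in when it is done.

```bash
mkdir -p pics
cat > h.py <<'E'
import numpy as np, cv2
from station import bot
from scipy.spatial.transform import Rotation as Rn
def rot(q): return Rn.from_quat([q[1],q[2],q[3],q[0]])
def proj(c,X):
    p=bot.camera_params(c);x=np.array(p['R'])@np.asarray(X,float)+np.array(p['t']);s=x[:2]/x[2]
    s=s*(1+p['k1']*(s@s));K=np.array(p['K']);return (K@np.r_[s,1])[:2]
def ray(c,uv):
    p=bot.camera_params(c);K=np.array(p['K']);d=np.linalg.solve(K,[uv[0],uv[1],1])[:2];s=d.copy()
    for _ in range(20): s=d/(1+p['k1']*(s@s))
    R=np.array(p['R']);o=-R.T@np.array(p['t']);v=R.T@np.r_[s,1];return o,v/np.linalg.norm(v)
def atz(c,uv,z):
    o,v=ray(c,uv);return o+v*(z-o[2])/v[2]
def tri(l):
    A=np.zeros((3,3));b=np.zeros(3);rs=[ray(c,u) for c,u in l]
    for o,v in rs: P=np.eye(3)-np.outer(v,v);A+=P;b+=P@o
    X=np.linalg.solve(A,b);return X,[float(np.linalg.norm((np.eye(3)-np.outer(v,v))@(X-o)))*1e3 for o,v in rs]
E
python3 - <<'E'
from h import *
np.set_printoptions(precision=4,suppress=True)
for c in('side','top'):
    im=bot.read_camera(c);cv2.imwrite(f'pics/{c}0.png',im)
    o,v=ray(c,(256,192));print(c,o,v,bot.camera_params(c)['K'][0][0])
    for n in('case','slot_end','bail_bar','bail_grip','lever_pivot','lever_pad'):
        print(n,[(np.round(d['xy'],1).tolist(),round(d['score'],2)) for d in bot.place_of(c,n)][:2])
o=bot.get_obs();print(o)
print(rot(o['tool_rot']).as_matrix())
E
```

```text
side [0.2576 0.4219 0.5338] [ 0.5029 -0.5838 -0.6374] 461.5204902317924
case [([231.2, 272.6], 0.78)]
slot_end [([271.4, 212.6], 0.72)]
bail_bar []
bail_grip [([195.0, 117.1], 0.94)]
lever_pivot [([228.5, 192.8], 0.59)]
lever_pad [([240.6, 167.8], 0.98)]
top [0.4807 0.0309 0.7672] [ 0.1262 -0.0163 -0.9919] 424.53912776987517
case [([207.2, 191.4], 0.71)]
slot_end []
bail_bar [([184.4, 150.5], 0.78)]
bail_grip [([182.3, 133.6], 0.65)]
lever_pivot [([197.5, 178.1], 0.57)]
lever_pad [([196.3, 185.1], 0.97)]
{'t': 0.7, 'q': array([ 1.0549,  0.477 ,  0.0224,  1.5554, -0.0115,  1.1093, -0.0832]), 'joint_vel': array([-0.0003, -0.0006, -0.0001,  0.0011,  0.    ,  0.0001,  0.0001]), 'joint_torque': array([  0.0002, -59.6164,   1.6066, -28.1495,   0.0126,   0.0015,
        -0.    ]), 'eef_pos': array([ 0.2677, -0.6197,  0.2313]), 'tool_rot': array([-0.1432,  0.1432, -0.6924,  0.6925]), 'contact_force': array([-0.1113,  0.2562, -0.1188]), 'torque': array([-0.045 ,  0.0182,  0.0022]), 'gripper_width': 0.9993689280418696}
[[-0.918   0.0001  0.3966]
 [-0.3966 -0.     -0.918 ]
 [-0.     -1.      0.0001]]
```

```bash
python3 - <<'E'
import cv2,numpy as np
a=cv2.imread('pics/side0.png');b=cv2.imread('pics/top0.png')
cv2.imwrite('pics/v1.png',np.vstack([cv2.resize(a[60:310,90:430],(800,588))[:, :]]))
cv2.imwrite('pics/v2.png',cv2.resize(b[50:300,60:400],(800,588)))
E
python3 - <<'E'
from h import *
np.set_printoptions(precision=4,suppress=True)
for n,l in dict(grip=[('side',(195,117.1)),('top',(182.3,133.6))],pad=[('side',(240.6,167.8)),('top',(196.3,185.1))],piv=[('side',(228.5,192.8)),('top',(197.5,178.1))],case=[('side',(231.2,272.6)),('top',(207.2,191.4))]).items(): print(n,*tri(l))
print('slot',atz('side',(271.4,212.6),.15))
E
```

```text
grip [0.6188 0.1106 0.259 ] [1.3861364940454424, 1.3861364940453045]
pad [0.5613 0.0998 0.2065] [2.208980724478928, 2.208980724478948]
piv [0.5789 0.1042 0.1612] [1.3172152256761605, 1.3172152256761998]
case [0.5804 0.1063 0.0087] [0.10836282672813159, 0.10836282672796513]
slot [0.5199 0.0889 0.15  ]
```

View pics/v1.png

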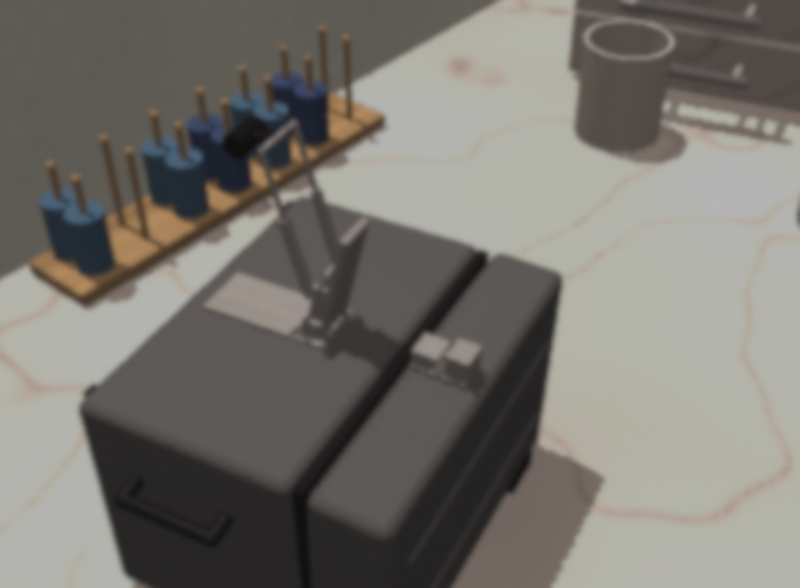

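View pics/v2.png

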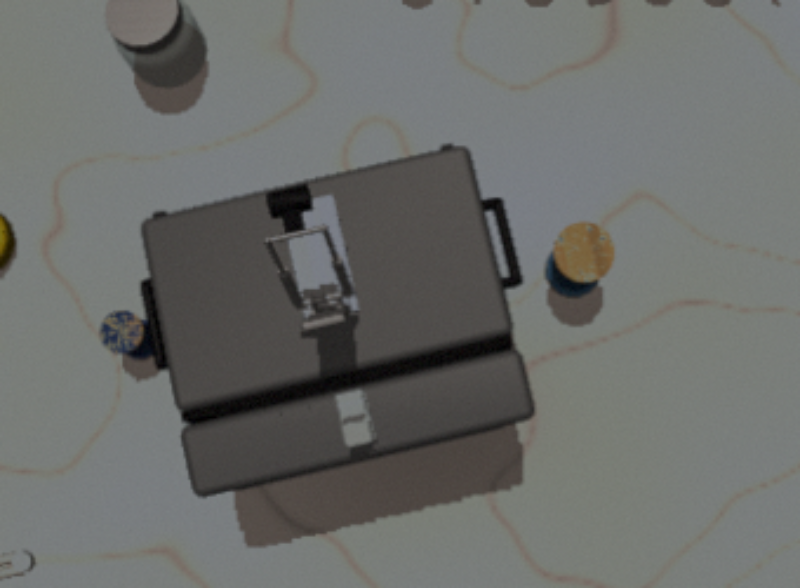

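```bash
cat > model.py <<'E'
from h import *
def W(P,c):  # case mm -> world m ; c=(x,y,yaw)
    P=np.asarray(P,float)/1e3;s,k=np.sin(c[2]),np.cos(c[2]);return np.array([c[0]+k*P[0]-s*P[1],c[1]+s*P[0]+k*P[1],P[2]])
def lev(L,x,z): return np.array([-5+x*np.cos(L)-z*np.sin(L),0,158+x*np.sin(L)+z*np.cos(L)])
def bar(L,r,s=82.3): return lev(L,25.5,-5.2)+s*np.array([-np.cos(r),0,np.sin(r)])
def grip(L,r): return bar(L,r)+20*np.array([np.sin(r),0,np.cos(r)])
E
python3 - <<'E'
from model import *
from scipy.optimize import least_squares
np.set_printoptions(precision=4,suppress=True)
C=lambda u:(np.array(u)*.425)
o={'side':np.array([90,60]),'top':np.array([60,50])}
corn=[('top',(79,109,150),(143,216)),('top',(79,-109,150),(470,147)),('top',(-49,-109,150),(513,338)),('top',(-49,109,150),(182,410)),
('side',(79,109,150),(85,393)),('side',(-49,109,150),(298,490)),('side',(-49,-109,150),(488,250))]
net=[('side','g',(195,117.1)),('top','g',(182.3,133.6)),('side','p',(240.6,167.8)),('top','p',(196.3,185.1)),('side','v',(228.5,192.8)),('top','v',(197.5,178.1)),('top','b',(184.4,150.5))]
def pts(p):
    c=p[:3];L=p[3]
    return c,{'g':grip(L,3.65-L),'p':lev(L,60,7.5),'v':lev(L,0,0),'b':bar(L,3.65-L)}
def res(p):
    c,d=pts(p);r=[]
    for cam,P,u in corn: r+=list(proj(cam,W(P,c))-C(u)-o[cam])
    for cam,n,u in net: r+=list(proj(cam,W(d[n],c))-u)
    return np.array(r)
s=least_squares(res,[.58,.105,.2,1.8],loss='soft_l1');print(s.x);print(res(s.x).reshape(-1,2).round(1).tolist())
c=s.x[:3];inv=lambda X:np.r_[np.array([[np.cos(c[2]),np.sin(c[2])],[-np.sin(c[2]),np.cos(c[2])]])@(X[:2]-c[:2]),X[2]]*1e3
print('slot side @150',inv(atz('side',(271.4,212.6),.15)))
c_,d=pts(s.x);print({k:(d[k].round(1),W(d[k],c)) for k in d})
ims={k:cv2.imread(f'pics/{k}0.png') for k in o}
t=[]
for cam,(x,y,w,h) in {'side':(240,180,80,60),'top':(185,205,60,45)}.items():
    t.append(cv2.resize(ims[cam][y:y+h,x:x+w],(400,300),interpolation=cv2.INTER_CUBIC))
    for xx in range(-90,-50,5): 
        uv=proj(cam,W((xx,8,150),c));q=(uv-[x,y])*400/w;cv2.circle(t[-1],tuple(int(v) for v in q),2,(0,0,255) if xx%10 else (0,255,0),-1)
t=np.hstack(t);cv2.imwrite('pics/v3.png',cv2.convertScaleAbs(t,alpha=1.3))
E
```

```text
[0.5834 0.1035 0.1872 1.8016]
[[-2.2, -0.5], [0.7, -0.9], [0.8, 0.3], [-4.3, 0.6], [-6.0, 2.5], [-6.4, 0.4], [-0.7, -2.1], [-0.8, 0.5], [1.2, 1.1], [0.7, -5.3], [1.1, 3.1], [0.2, 1.3], [1.9, 1.3], [1.3, -1.9]]
slot side @150 [-65.1045  -2.5989 150.    ]
{'g': (array([ 36. ,   0. , 257.7]), array([0.6188, 0.1102, 0.2577])), 'p': (array([-26. ,   0. , 214.7]), array([0.5579, 0.0987, 0.2147])), 'v': (array([ -5.,   0., 158.]), array([0.5785, 0.1026, 0.158 ])), 'b': (array([ 16.8,   0. , 263.2]), array([0.5999, 0.1066, 0.2632]))}
```

View pics/v3.png

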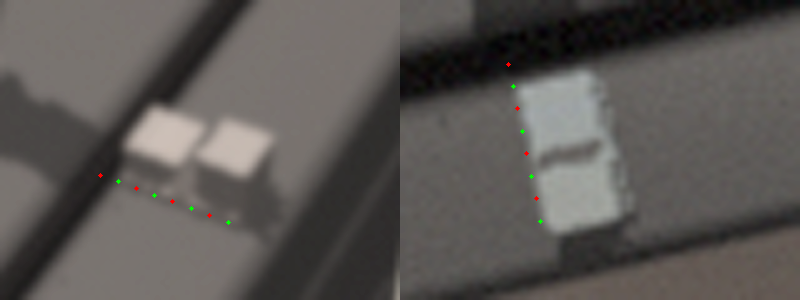

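Run:
```python
from model import *
np.set_printoptions(precision=4,suppress=True)
c=[.5834,.1035,.1872]
inv=lambda X:(np.r_[np.array([[np.cos(c[2]),np.sin(c[2])],[-np.sin(c[2]),np.cos(c[2])]])@(X[:2]-c[:2]),X[2]]*1e3).round(1)
T=lambda u,v:(185+(u-400)*.15,205+v*.15); S=lambda u,v:(240+u*.2,180+v*.2)
for n,uv,z in [('groove',(570,155),.1625),('lug +x end',(557,77),.1625),('fence -x end',(583,227),.167)]: print('top',n,inv(atz('top',T(*uv),z)))
for n,uv,z in [('lug top -x edge mid',(190,148),.1625),('fence top +x edge mid',(212,134),.167),('lug +x edge mid',(141,123),.1625),('fence -x edge',(266,153),.167)]: print('side',n,inv(atz('side',S(*uv),z)))
R=rot(bot.get_obs()['tool_rot']).as_matrix()
# desired tool: y down, z along +-case y
for s in(1,-1):
    z=s*np.array([-np.sin(c[2]),np.cos(c[2]),0]);y=np.array([0,0,-1.]);x=np.cross(y,z)
    D=R.T@np.c_[x,y,z];print(s,np.degrees(Rn.from_matrix(D).as_rotvec()),'x axis',x)
g=W((36,0,257.7),c);p=bot.get_obs()['eef_pos']
for tgt in (W((36,0,330),c),W((36,0,247),c)): print(tgt,R.T@(tgt-p))
```

```text
top groove [-77.9  -2.1 162.5]
top lug +x end [-61.   -2.7 162.5]
top fence -x end [-93.7  -2.2 167. ]
side lug top -x edge mid [-75.9   1.1 162.5]
side fence top +x edge mid [-80.5  -1.3 167. ]
side lug +x edge mid [-61.2  -1.3 162.5]
side fence -x edge [-94.9  -1.3 167. ]
1 [  -0.0037 -167.3624    0.0055] x axis [0.9825 0.1861 0.    ]
-1 [-0.0038 12.6376 -0.0025] x axis [-0.9825 -0.1861 -0.    ]
[0.6188 0.1102 0.33  ] [-0.6117 -0.0987 -0.5308]
[0.6188 0.1102 0.247 ] [-0.6117 -0.0157 -0.5308]
```

```bash
cat > st.py <<'E'
from model import *
import sys
np.set_printoptions(precision=2,suppress=True)
c=[.5834,.1035,.1872]
A=np.array([[np.cos(c[2]),np.sin(c[2]),0],[-np.sin(c[2]),np.cos(c[2]),0],[0,0,1]])
def st():
    o=bot.get_obs();R=rot(o['tool_rot']).as_matrix();p=A@(o['eef_pos']-[c[0],c[1],0])*1e3
    print('t%.2f tcp_case'%o['t'],p,'F_case',A@o['contact_force'],'w%.3f'%o['gripper_width'],'axes(case)',(A@R).round(2).tolist());return o,R,p
if __name__=='__main__':
    o,R,p=st()
    if len(sys.argv)>3: print('need tool shift mm',R.T@A.T@(np.array(sys.argv[1:4],float)-p))
E
python3 -m crank '[{"linear":[-0.24,-0.10,-0.21],"dr":[0,12.64,0],"hand":1},{"linear":[-0.24,-0.10,-0.21],"dr":[0,12.64,0],"hand":1},{"linear":[-0.24,-0.10,-0.21],"dr":[0,12.64,0],"hand":1},{"linear":[-0.24,-0.10,-0.21],"dr":[0,12.64,0],"hand":1},{"linear":[-0.24,-0.10,-0.21],"dr":[0,12.64,0],"hand":1},{"linear":[-0.24,-0.10,-0.21],"dr":[0,12.64,0],"hand":1},{"linear":[-0.24,-0.10,-0.21],"dr":[0,12.64,0],"hand":1},{"linear":[-0.24,-0.10,-0.21],"dr":[0,12.64,0],"hand":1},{"linear":[-0.24,-0.10,-0.21],"dr":[0,12.64,0],"hand":1},{"linear":[-0.24,-0.10,-0.21],"dr":[0,12.64,0],"hand":1}]' 20; python3 st.py 36 0 330
```

```text
t: 1.53
eef_pos: [0.4067, -0.3295, 0.3326]
tool_rot: [-0.069, 0.067, -0.703, 0.704]
contact_force: [0.0, -0.6, -0.8]
gripper_width: 0.997
t1.53 tcp_case [-254.24 -392.53  332.61] F_case [-0.07 -0.64 -0.77] w0.997 axes(case) [[-1.0, 0.0, 0.01], [-0.01, -0.0, -1.0], [-0.0, -1.0, 0.0]]
need tool shift mm [-292.46    2.65 -390.88]
```

```bash
python3 -m crank '[{"linear":[-0.2,0,-0.26],"dr":[0,0,0],"hand":0.1},{"linear":[-0.2,0,-0.26],"dr":[0,0,0],"hand":0.1},{"linear":[-0.2,0,-0.26],"dr":[0,0,0],"hand":0.1},{"linear":[-0.2,0,-0.26],"dr":[0,0,0],"hand":0.1},{"linear":[-0.2,0,-0.26],"dr":[0,0,0],"hand":0.1},{"linear":[-0.2,0,-0.26],"dr":[0,0,0],"hand":0.1},{"linear":[-0.2,0,-0.26],"dr":[0,0,0],"hand":0.1},{"linear":[-0.2,0,-0.26],"dr":[0,0,0],"hand":0.1},{"linear":[-0.2,0,-0.26],"dr":[0,0,0],"hand":0.1},{"linear":[-0.2,0,-0.26],"dr":[0,0,0],"hand":0.1}]' && python3 -m crank '[{"linear":[-0.03,0,-0.04],"dr":[0,0.3,0],"hand":0.1},{"linear":[-0.06,0,-0.08],"dr":[0,0.3,0],"hand":0.1},{"linear":[-0.08,0,-0.11],"dr":[0,0.3,0],"hand":0.1},{"linear":[-0.092,0,-0.130],"dr":[0,0.3,0],"hand":0.1},{"linear":[-0.092,0,-0.13],"dr":[0,0.3,0],"hand":0.1},{"linear":[-0.092,0,-0.13],"dr":[0,0.3,0],"hand":0.1}]'; python3 st.py 36 0 247
python3 - <<'E'
from h import *
for c in('side','top'): 
    im=bot.read_camera(c);cv2.imwrite(f'pics/{c}1.png',im)
    for n in('bail_grip','bail_bar'): print(c,n,[(np.round(d['xy'],1).tolist(),round(d['score'],2)) for d in bot.place_of(c,n)][:2])
a=cv2.imread('pics/side1.png')[40:240,120:320];b=cv2.imread('pics/top1.png')[60:260,90:290]
cv2.imwrite('pics/v4.png',cv2.resize(np.hstack([a,b]),(800,400)))
E
```

```text
t: 2.37
eef_pos: [0.5534, -0.0382, 0.3304]
tool_rot: [0.067, -0.067, 0.704, -0.704]
contact_force: [0.3, -1.5, -1.1]
gripper_width: 0.548
t: 2.87
eef_pos: [0.6193, 0.1054, 0.3303]
tool_rot: [-0.064, 0.065, -0.704, 0.704]
contact_force: [-0.4, -0.6, -0.3]
gripper_width: 0.554
t2.87 tcp_case [ 35.66  -4.81 330.29] F_case [-0.47 -0.51 -0.25] w0.554 axes(case) [[-1.0, -0.0, -0.0], [0.0, -0.0, -1.0], [0.0, -1.0, 0.0]]
need tool shift mm [-0.44 83.29 -4.83]
side bail_grip [([194.4, 115.1], 0.78), ([241.2, 166.9], 0.3)]
side bail_bar [([208.6, 118.6], 0.79)]
top bail_grip []
top bail_bar []
```

View pics/v4.png

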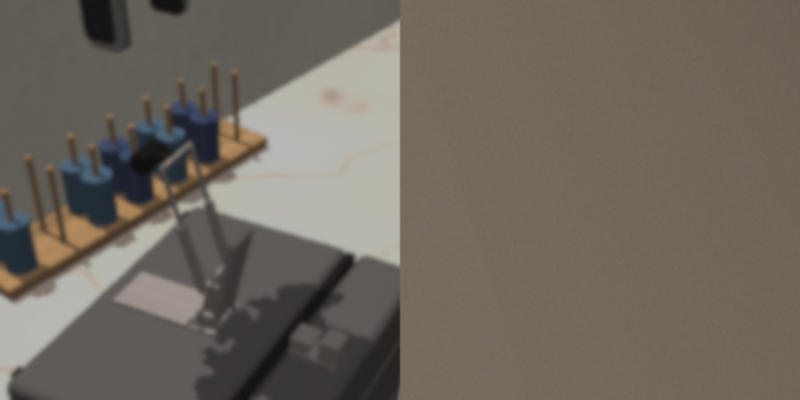

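```bash
python3 -m crank '[{"linear":[0,0.03,-0.0045],"dr":[0,0,0],"hand":0.1},{"linear":[0,0.05,-0.0045],"dr":[0,0,0],"hand":0.1},{"linear":[0,0.06,-0.0045],"dr":[0,0,0],"hand":0.1},{"linear":[0,0.068,-0.0045],"dr":[0,0,0],"hand":0.1},{"linear":[0,0.074,-0.0045],"dr":[0,0,0],"hand":0.1},{"linear":[0,0.078,-0.0045],"dr":[0,0,0],"hand":0.1},{"linear":[0,0.082,-0.0045],"dr":[0,0,0],"hand":0.1},{"linear":[0,0.082,-0.0045],"dr":[0,0,0],"hand":0.1},{"linear":[0,0.082,-0.0045],"dr":[0,0,0],"hand":0.1}]'; python3 st.py 36 0 247
python3 - <<'E'
from h import *
im=bot.read_camera('side');cv2.imwrite('pics/side2.png',im)
for n in('bail_grip','bail_bar','lever_pad'): print(n,[(np.round(d['xy'],1).tolist(),round(d['score'],2)) for d in bot.place_of('side',n)][:2])
p=bot.get_obs()['eef_pos'];print(proj('side',p))
cv2.imwrite('pics/v5.png',cv2.resize(im[50:200,130:330],(800,600)))
E
```

```text
t: 3.92
eef_pos: [0.6186, 0.1103, 0.2498]
tool_rot: [0.064, -0.064, 0.704, -0.704]
contact_force: [0.2, -0.1, 0.6]
gripper_width: 0.552
t3.92 tcp_case [ 35.81   0.16 249.76] F_case [ 0.14 -0.1   0.58] w0.552 axes(case) [[-1.0, 0.0, -0.01], [0.01, 0.0, -1.0], [-0.0, -1.0, -0.0]]
need tool shift mm [-0.19  2.76  0.16]
bail_grip [([194.1, 118.4], 0.76)]
bail_bar [([208.8, 120.0], 0.78), ([241.9, 165.3], 0.73)]
lever_pad [([239.7, 162.2], 0.76), ([229.0, 192.9], 0.41)]
[194.96683085 123.62551862]
```

View pics/v5.png

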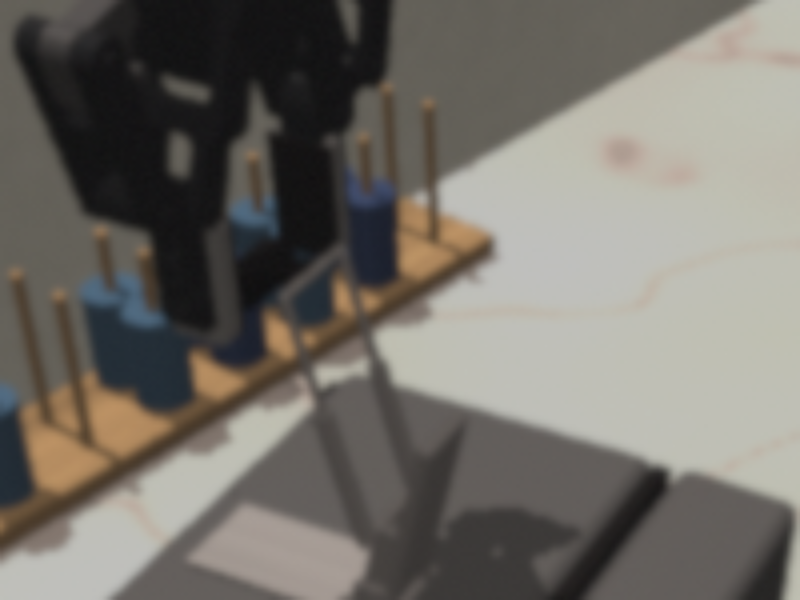

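```bash
python3 -m crank '[{"linear":[0,0.001,0],"dr":[0,0,0],"hand":-0.6},{"linear":[0,0.001,0],"dr":[0,0,0],"hand":-1},{"linear":[0,0.001,0],"dr":[0,0,0],"hand":-1},{"linear":[0,0.001,0],"dr":[0,0,0],"hand":-1},{"linear":[0,0.001,0],"dr":[0,0,0],"hand":-1},{"linear":[0,0.001,0],"dr":[0,0,0],"hand":-1}]' 20; python3 st.py
python3 - <<'E'
from model import *
np.set_printoptions(precision=1,suppress=True)
L=1.8
for r in (1.85,1.6,1.3,1.0,.7,.4,.2,0,-.1,-.2,-.3): print(r,grip(L,r),bar(L,r),grip(1.9,r),bar(1.9,r))
from scipy.optimize import fsolve
# states for bar on lug (x,-67 z 164.5), groove, with L
for x,z in((-66,190),(-68,172),(-68,164),(-78,164),(-78,154.5)):
    s=fsolve(lambda v:(bar(*v)-[x,0,z])[[0,2]],[1.7,0]);print(x,z,s,grip(*s))
E
```

```text
t: 4.62
eef_pos: [0.6183, 0.1106, 0.2485]
tool_rot: [0.064, -0.064, 0.704, -0.704]
contact_force: [-0.6, 1.5, 0.4]
gripper_width: 0.249
t4.62 tcp_case [ 35.63   0.51 248.46] F_case [-0.27  1.56  0.37] w0.249 axes(case) [[-1.0, 0.0, -0.0], [0.0, 0.0, -1.0], [-0.0, -1.0, -0.0]]
1.85 [ 36.2   0.  257.6] [ 17.    0.  263.1] [ 33.6   0.  257.4] [ 14.4   0.  262.9]
1.6 [ 16.7   0.  265.7] [ -3.3   0.  266.3] [ 14.1   0.  265.5] [ -5.9   0.  266.1]
1.3 [ -8.5   0.  268.7] [-27.7   0.  263.3] [-11.1   0.  268.5] [-30.3   0.  263.1]
1.0 [-33.4   0.  264.1] [-50.2   0.  253.3] [-36.    0.  263.9] [-52.8   0.  253.1]
0.7 [-55.8   0.  252.3] [-68.7   0.  237. ] [-58.4   0.  252.1] [-71.3   0.  236.8]
0.4 [-73.7   0.  234.5] [-81.5   0.  216.1] [-76.3   0.  234.3] [-84.1   0.  215.9]
0.2 [-82.4   0.  220. ] [-86.4   0.  200.4] [-85.    0.  219.8] [-89.    0.  200.2]
0 [-88.   0. 204.] [-88.   0. 184.] [-90.6   0.  203.8] [-90.6   0.  183.8]
-0.1 [-89.6   0.  195.7] [-87.6   0.  175.8] [-92.2   0.  195.5] [-90.2   0.  175.6]
-0.2 [-90.4   0.  187.3] [-86.4   0.  167.7] [-93.    0.  187.1] [-89.    0.  167.5]
-0.3 [-90.3   0.  178.8] [-84.4   0.  159.7] [-92.9   0.  178.6] [-86.9   0.  159.5]
-66 190 [0.9 0.2] [-62.3   0.  209.7]
-68 172 [ 0.9 -0. ] [-68.9   0.  192. ]
-68 164 [ 1.  -0.2] [-71.    0.  183.8]
-78 164 [ 1.5 -0.2] [-82.6   0.  183.5]
-78 154.5 [ 1.6 -0.4] [-85.1   0.  173.2]
```

```bash
python3 -m crank '[{"linear":[0.010,-0.0047,0],"dr":[0,0,0],"hand":-1},{"linear":[0.0194,-0.008,0],"dr":[0,0,0],"hand":-1},{"linear":[0.032,-0.0105,0],"dr":[0,0,0],"hand":-1},{"linear":[0.0445,-0.011,0],"dr":[0,0,0],"hand":-1},{"linear":[0.0572,-0.0096,0],"dr":[0,0,0],"hand":-1},{"linear":[0.0694,-0.0064,0],"dr":[0,0,0],"hand":-1},{"linear":[0.0812,-0.0013,0],"dr":[0,0,0],"hand":-1},{"linear":[0.0918,0.0054,0],"dr":[0,0,0],"hand":-1},{"linear":[0.0918,0.0054,0],"dr":[0,0,0],"hand":-1}]'; python3 st.py
python3 - <<'E'
from h import *
im=bot.read_camera('side');cv2.imwrite('pics/side3.png',im)
for n in('bail_grip','bail_bar','lever_pad'): print(n,[(np.round(d['xy'],1).tolist(),round(d['score'],2)) for d in bot.place_of('side',n)][:2])
p=bot.get_obs()['eef_pos'];print(proj('side',p),proj('side',p+[0,0,.009]))
cv2.imwrite('pics/v6.png',cv2.resize(im[60:240,160:400],(800,600)))
E
```

```text
t: 5.37
eef_pos: [0.5254, 0.0919, 0.243]
tool_rot: [-0.063, 0.065, -0.703, 0.705]
contact_force: [-3.2, -3.3, 7.0]
gripper_width: 0.253
t5.37 tcp_case [-59.13  -0.56 243.03] F_case [-3.78 -2.66  7.  ] w0.253 axes(case) [[-1.0, -0.0, -0.01], [0.01, -0.0, -1.0], [0.0, -1.0, 0.0]]
bail_grip [([263.6, 138.0], 0.59)]
bail_bar [([278.7, 155.2], 0.69)]
lever_pad [([246.4, 171.2], 0.9), ([262.2, 141.1], 0.64)]
[264.57192086 148.61094584] [264.54981217 141.79626042]
```

View pics/v6.png

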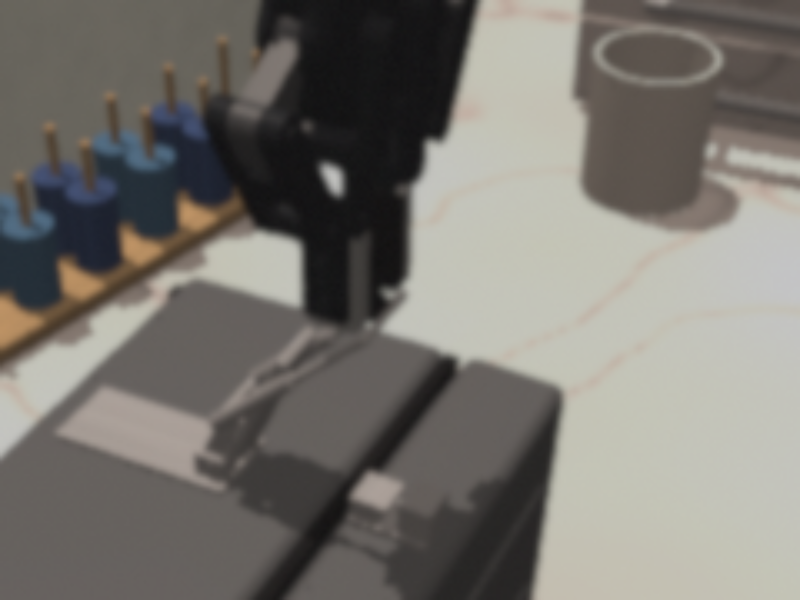

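```bash
python3 -m crank '[{"linear":[0,0,0],"dr":[0,0,0],"hand":-1},{"linear":[0,0,0],"dr":[0,0,0],"hand":-1}]'; python3 st.py
python3 - <<'E'
from model import *
from scipy.optimize import least_squares
c=[.5834,.1035,.1872]
u={'b':(278.7,155.2),'g':(263.6,138),'p':(246.4,171.2)}
def f(v):
    L,r=v;return np.r_[proj('side',W(bar(L,r),c))-u['b'],proj('side',W(grip(L,r),c))-u['g'],proj('side',W(lev(L,60,7.5),c))-u['p']]
s=least_squares(f,[1.8,.7]);print(s.x,f(s.x).round(1),grip(*s.x),bar(*s.x))
E
```

```text
t: 5.73
eef_pos: [0.5278, 0.0925, 0.2439]
tool_rot: [-0.064, 0.064, -0.704, 0.705]
contact_force: [-2.5, -2.6, 6.4]
gripper_width: 0.252
t5.73 tcp_case [-56.69  -0.42 243.91] F_case [-2.94 -2.04  6.42] w0.252 axes(case) [[-1.0, -0.0, -0.01], [0.01, -0.0, -1.0], [0.0, -1.0, 0.0]]
[2.00172749 0.76185981] [-3.5 -0.2  0.6  2.7  3.1 -2.5] [-56.67026924   0.         254.6209983 ] [-70.47563541   0.         240.14992837]
```

Run:
```python
from model import *
from scipy.optimize import fsolve
np.set_printoptions(precision=1,suppress=True)
g0=np.array([-56.7,0,253.6])
for L,r in((1.95,.6),(1.93,.45),(1.9,.3)): d=grip(L,r)-g0;print(L,r,'lin mm',-d[0],-d[2])
for x,z in((-80,200),(-77,192),(-74,185),(-71,178),(-71,172),(-71,168),(-71,164.5)):
    s=fsolve(lambda v:(bar(*v)-[x,0,z])[[0,2]],[1.7,0]);d=grip(*s)-g0;print(x,z,s.round(2),'lin mm',-d[0],-d[2])
```

```text
1.95 0.6 lin mm 9.541292320603517 7.009799085769657
1.93 0.45 lin mm 17.80335063885039 16.092929683433425
1.9 0.3 lin mm 24.336912420855356 26.360199225540356
-80 200 [1.6 0.2] lin mm 19.26906482760748 34.01042211695247
-77 192 [1.4 0.1] lin mm 17.90542519339624 41.74386715591149
-74 185 [1.2 0.1] lin mm 16.192872759840554 48.63066677943161
-71 178 [ 1.1 -0. ] lin mm 14.37006882946396 55.60012274141414
-71 172 [ 1.1 -0.1] lin mm 15.877468753822484 61.66230724655637
-71 168 [ 1.1 -0.1] lin mm 16.935266882557002 65.77437596296897
-71 164.5 [ 1.2 -0.2] lin mm 17.895606742873454 69.42586438619142
```

```bash
python3 -m crank '[{"linear":[0.0095,0.007,0],"dr":[0,0,0],"hand":-1},{"linear":[0.0178,0.016,0],"dr":[0,0,0],"hand":-1},{"linear":[0.0215,0.0263,0],"dr":[0,0,0],"hand":-1},{"linear":[0.0193,0.034,0],"dr":[0,0,0],"hand":-1},{"linear":[0.0179,0.0417,0],"dr":[0,0,0],"hand":-1},{"linear":[0.0162,0.0486,0],"dr":[0,0,0],"hand":-1},{"linear":[0.0144,0.0556,0],"dr":[0,0,0],"hand":-1},{"linear":[0.0144,0.0556,0],"dr":[0,0,0],"hand":-1},{"linear":[0.0144,0.0556,0],"dr":[0,0,0],"hand":-1}]'; python3 st.py
cat > look.py <<'E'
from model import *
import sys
from scipy.optimize import least_squares
np.set_printoptions(precision=1,suppress=True)
c=[.5834,.1035,.1872];im=bot.read_camera('side');cv2.imwrite(f'pics/side_{sys.argv[1]}.png',im);u={}
for n in('bail_grip','bail_bar','lever_pad','slot_end'):
    d=bot.place_of('side',n);print(n,[(np.round(k['xy'],1).tolist(),round(k['score'],2)) for k in d][:2])
    if d: u[n]=d[0]['xy']
F={'bail_grip':grip,'bail_bar':bar,'lever_pad':lambda L,r:lev(L,60,7.5)}
f=lambda v:np.concatenate([proj('side',W(F[n](*v),c))-u[n] for n in F if n in u])
s=least_squares(f,[1.3,0],loss='soft_l1');print('L,r',s.x.round(3),'res',f(s.x),'grip',grip(*s.x),'bar',bar(*s.x))
if len(sys.argv)>2:
    x,y,w,h=map(int,sys.argv[2:6]);cv2.imwrite(f'pics/v_{sys.argv[1]}.png',cv2.resize(im[y:y+h,x:x+w],(800,600),interpolation=cv2.INTER_CUBIC))
E
python3 look.py a 220 120 120 90
```

```text
t: 6.48
eef_pos: [0.5147, 0.0905, 0.187]
tool_rot: [-0.064, 0.064, -0.704, 0.704]
contact_force: [2.6, -5.0, -0.8]
gripper_width: 0.25
t6.48 tcp_case [-69.92  -0.04 187.02] F_case [ 1.62 -5.43 -0.8 ] w0.250 axes(case) [[-1.0, 0.0, -0.01], [0.01, -0.0, -1.0], [-0.0, -1.0, 0.0]]
bail_grip [([269.3, 183.8], 0.55)]
bail_bar [([233.2, 270.2], 0.67), ([278.4, 196.5], 0.52)]
lever_pad [([209.7, 154.9], 0.69)]
slot_end []
L,r [0.9 0. ] res [  2.    0.8  38.4 -72.4  -6.5  -0.5] grip [-65.9   0.  196.6] bar [-66.6   0.  176.6]
```

View pics/v_a.png

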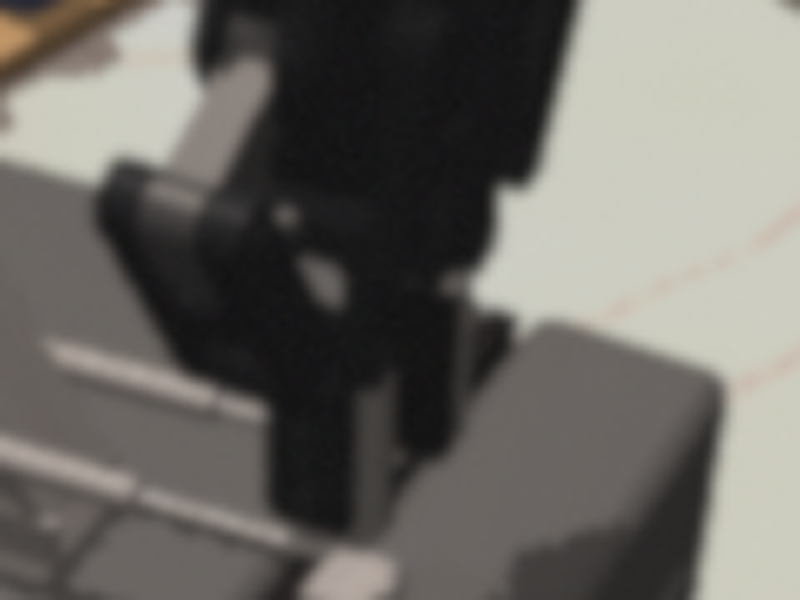

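```bash
python3 - <<'E'
from model import *
c=[.5834,.1035,.1872]
for P in((-70.5,0,176.7),(-70.5,15,176.7),(-70.5,15,172),(-70.5,15,180),(-75,15,176.7)): print(P,proj('side',W(P,c)).round(1))
E
python3 -m crank '[{"linear":[0.001,0.003,0],"dr":[0,0,0],"hand":-1},{"linear":[0.0015,0.006,0],"dr":[0,0,0],"hand":-1},{"linear":[0.002,0.008,0],"dr":[0,0,0],"hand":-1},{"linear":[0.002,0.008,0],"dr":[0,0,0],"hand":-1},{"linear":[0.002,0.008,0],"dr":[0,0,0],"hand":-1}]'; python3 st.py
```

```text
(-70.5, 0, 176.7) [274.6 198.7]
(-70.5, 15, 176.7) [268.6 206. ]
(-70.5, 15, 172) [268.6 209. ]
(-70.5, 15, 180) [268.6 203.9]
(-75, 15, 176.7) [272.  207.2]
t: 7.15
eef_pos: [0.5129, 0.0902, 0.1797]
tool_rot: [-0.065, 0.063, -0.704, 0.704]
contact_force: [2.6, -5.0, 1.1]
gripper_width: 0.248
t7.15 tcp_case [-71.73   0.02 179.72] F_case [ 1.67 -5.39  1.1 ] w0.248 axes(case) [[-1.0, 0.0, -0.01], [0.01, -0.0, -1.0], [-0.0, -1.0, 0.0]]
```

```bash
python3 -m crank '[{"linear":[0,0.001,0.001],"dr":[0,0,0],"hand":-1},{"linear":[0,0.002,0.002],"dr":[0,0,0],"hand":-1},{"linear":[0,0.003,0.002],"dr":[0,0,0],"hand":-1},{"linear":[0,0.003,0.002],"dr":[0,0,0],"hand":-1}]'; python3 st.py;python3 -m crank '[{"linear":[0,0.001,0],"dr":[0,0,0],"hand":-1},{"linear":[0,0.001,0],"dr":[0,0,0],"hand":-1}]'; python3 st.py;python3 -m crank '[{"linear":[0,0.001,0],"dr":[0,0,0],"hand":-1},{"linear":[0,0.001,0],"dr":[0,0,0],"hand":-1}]'; python3 st.py
```

```text
t: 7.48
eef_pos: [0.5125, 0.0893, 0.1763]
tool_rot: [0.065, -0.064, 0.704, -0.704]
contact_force: [1.7, -1.1, 2.3]
gripper_width: 0.248
t7.48 tcp_case [-72.32  -0.79 176.32] F_case [ 1.42 -1.36  2.28] w0.248 axes(case) [[-1.0, 0.0, -0.0], [0.0, 0.0, -1.0], [-0.0, -1.0, -0.0]]
t: 7.65
eef_pos: [0.5123, 0.0892, 0.1753]
tool_rot: [0.065, -0.064, 0.704, -0.704]
contact_force: [1.1, -1.0, 2.3]
gripper_width: 0.252
t7.65 tcp_case [-72.48  -0.84 175.29] F_case [ 0.87 -1.21  2.3 ] w0.252 axes(case) [[-1.0, 0.0, -0.0], [0.0, 0.0, -1.0], [-0.0, -1.0, -0.0]]
t: 7.82
eef_pos: [0.5122, 0.0891, 0.1742]
tool_rot: [0.064, -0.064, 0.704, -0.704]
contact_force: [1.5, -0.7, 1.2]
gripper_width: 0.248
t7.82 tcp_case [-72.64  -0.93 174.19] F_case [ 1.35 -0.92  1.19] w0.248 axes(case) [[-1.0, 0.0, -0.0], [0.0, 0.0, -1.0], [-0.0, -1.0, -0.0]]
```

```bash
for i in 1; do python3 -m crank '[{"linear":[0,0.001,0],"dr":[0,0,0],"hand":-1},{"linear":[0,0.001,0],"dr":[0,0,0],"hand":-1}]'; python3 st.py; done; python3 -m crank '[{"linear":[0,0.001,0],"dr":[0,0,0],"hand":-1},{"linear":[0,0.001,0],"dr":[0,0,0],"hand":-1}]' ; python3 st.py; python3 look.py b 230 150 80 60
```

```text
t: 7.98
eef_pos: [0.5121, 0.0889, 0.1731]
tool_rot: [0.064, -0.064, 0.704, -0.704]
contact_force: [0.0, 0.1, 1.6]
gripper_width: 0.252
t7.98 tcp_case [-72.77  -1.04 173.13] F_case [0.05 0.12 1.55] w0.252 axes(case) [[-1.0, -0.0, -0.01], [0.01, 0.0, -1.0], [0.0, -1.0, -0.0]]
t: 8.15
eef_pos: [0.5121, 0.0889, 0.1721]
tool_rot: [0.064, -0.064, 0.704, -0.704]
contact_force: [0.6, 0.1, 1.3]
gripper_width: 0.252
t8.15 tcp_case [-72.82  -1.09 172.12] F_case [ 0.59 -0.05  1.31] w0.252 axes(case) [[-1.0, -0.0, -0.01], [0.01, 0.0, -1.0], [0.0, -1.0, -0.0]]
bail_grip []
bail_bar [([273.6, 203.6], 0.63)]
lever_pad [([207.3, 155.8], 0.7)]
slot_end [([271.0, 212.4], 0.66)]
L,r [ 1.  -0.1] res [-0.7 -0.1  0.  -2.6] grip [-70.3   0.  188.1] bar [-68.4   0.  168.2]
```

View pics/v_b.png

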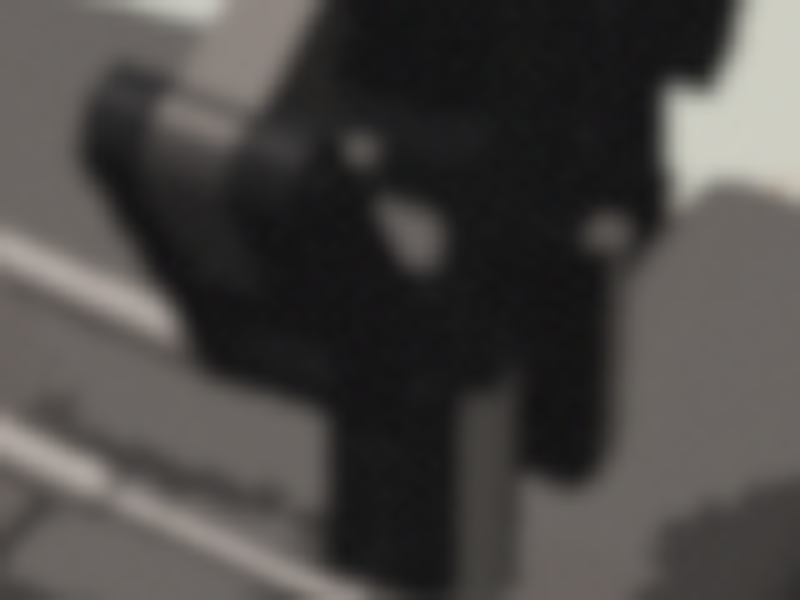

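```bash
python3 -m crank '[{"linear":[0,0,0],"dr":[0,0,0],"hand":-0.3},{"linear":[0,0,0],"dr":[0,0,0],"hand":-0.1},{"linear":[0,-0.001,0],"dr":[0,0,0],"hand":-0.1},{"linear":[0,-0.001,0],"dr":[0,0,0],"hand":-0.1},{"linear":[0,-0.001,0],"dr":[0,0,0],"hand":-0.1},{"linear":[0,-0.001,0],"dr":[0,0,0],"hand":-0.1},{"linear":[0,-0.001,0],"dr":[0,0,0],"hand":-0.1}]'; python3 st.py; python3 look.py c 230 150 80 60
```

```text
t: 8.98
eef_pos: [0.5122, 0.0886, 0.1733]
tool_rot: [-0.064, 0.064, -0.704, 0.704]
contact_force: [0.6, -0.2, 0.2]
gripper_width: 0.45
t8.98 tcp_case [-72.75  -1.34 173.27] F_case [ 0.59 -0.29  0.19] w0.450 axes(case) [[-1.0, -0.0, -0.01], [0.01, -0.0, -1.0], [0.0, -1.0, 0.0]]
bail_grip [([273.8, 193.5], 0.43)]
bail_bar [([276.7, 207.3], 0.58)]
lever_pad [([206.2, 155.2], 0.95)]
slot_end [([270.5, 213.8], 0.64)]
L,r [ 0.9 -0.1] res [ 0.5  0.6 -4.6 -1.4 -0.1 -1.7] grip [-70.1   0.  183.8] bar [-67.3   0.  164. ]
```

View pics/v_c.png

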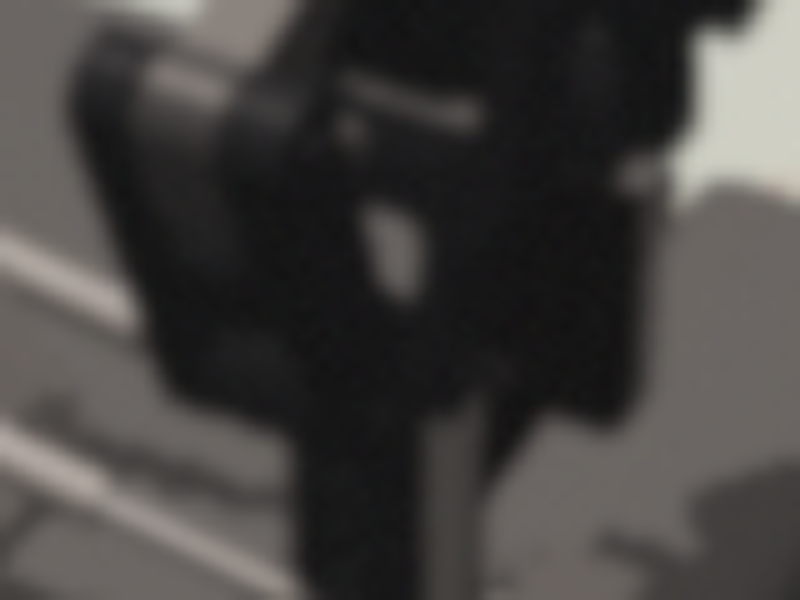

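```bash
python3 -m crank '[{"linear":[0,0,0],"dr":[0,0,0],"hand":-0.5},{"linear":[0,0,0],"dr":[0,0,0],"hand":-1},{"linear":[0,0,0],"dr":[0,0,0],"hand":-1},{"linear":[0,0,0],"dr":[0,0,0],"hand":-1},{"linear":[0,0,0],"dr":[0,0,0],"hand":-1}]' 20; python3 st.py; python3 -m crank '[{"linear":[0.001,0.001,0],"dr":[0,0,0],"hand":-1},{"linear":[0.002,0.001,0],"dr":[0,0,0],"hand":-1},{"linear":[0.002,0.001,0],"dr":[0,0,0],"hand":-1}]'; python3 st.py;  python3 -m crank '[{"linear":[0.001,0,0],"dr":[0,0,0],"hand":-1},{"linear":[0.002,0,0],"dr":[0,0,0],"hand":-1},{"linear":[0.002,0,0],"dr":[0,0,0],"hand":-1}]'; python3 st.py
```

```text
t: 9.65
eef_pos: [0.5122, 0.0888, 0.1734]
tool_rot: [0.064, -0.064, 0.704, -0.704]
contact_force: [-0.7, 0.5, 1.6]
gripper_width: 0.248
t9.65 tcp_case [-72.7   -1.18 173.36] F_case [-0.6   0.67  1.64] w0.248 axes(case) [[-1.0, 0.0, -0.01], [0.01, 0.0, -1.0], [-0.0, -1.0, -0.0]]
t: 9.9
eef_pos: [0.5117, 0.0887, 0.1731]
tool_rot: [0.065, -0.063, 0.704, -0.704]
contact_force: [3.0, 0.5, 3.9]
gripper_width: 0.249
t9.90 tcp_case [-73.25  -1.18 173.14] F_case [ 3.03 -0.04  3.94] w0.249 axes(case) [[-1.0, 0.0, -0.01], [0.01, 0.0, -1.0], [-0.0, -1.0, -0.0]]
t: 10.15
eef_pos: [0.5093, 0.0882, 0.1729]
tool_rot: [0.065, -0.063, 0.704, -0.704]
contact_force: [5.0, 0.4, 4.7]
gripper_width: 0.249
t10.15 tcp_case [-75.66  -1.24 172.87] F_case [ 4.96 -0.49  4.65] w0.249 axes(case) [[-1.0, 0.0, -0.01], [0.01, 0.0, -1.0], [-0.0, -1.0, -0.0]]
```

```bash
python3 -m crank '[{"linear":[0.001,-0.0004,0],"dr":[0,0,0],"hand":-1},{"linear":[0.002,-0.0004,0],"dr":[0,0,0],"hand":-1},{"linear":[0.002,-0.0004,0],"dr":[0,0,0],"hand":-1}]'; python3 st.py; python3 -m crank '[{"linear":[0.001,0,0],"dr":[0,0,0],"hand":-1},{"linear":[0.002,0,0],"dr":[0,0,0],"hand":-1},{"linear":[0.002,0,0],"dr":[0,0,0],"hand":-1}]'; python3 st.py;  python3 -m crank '[{"linear":[0.001,0,0],"dr":[0,0,0],"hand":-1},{"linear":[0.001,0,0],"dr":[0,0,0],"hand":-1}]'; python3 st.py
```

```text
t: 10.4
eef_pos: [0.5062, 0.0876, 0.1727]
tool_rot: [-0.064, 0.064, -0.704, 0.704]
contact_force: [3.4, 0.5, 3.1]
gripper_width: 0.247
t10.40 tcp_case [-78.81  -1.25 172.71] F_case [ 3.4  -0.14  3.13] w0.247 axes(case) [[-1.0, 0.0, -0.01], [0.01, -0.0, -1.0], [-0.0, -1.0, 0.0]]
t: 10.65
eef_pos: [0.5039, 0.0871, 0.1726]
tool_rot: [-0.064, 0.064, -0.704, 0.704]
contact_force: [2.6, 0.7, 2.4]
gripper_width: 0.243
t10.65 tcp_case [-81.13  -1.28 172.57] F_case [2.68 0.23 2.39] w0.243 axes(case) [[-1.0, -0.0, -0.01], [0.01, -0.0, -1.0], [0.0, -1.0, 0.0]]
t: 10.82
eef_pos: [0.5029, 0.0869, 0.1726]
tool_rot: [-0.064, 0.064, -0.704, 0.704]
contact_force: [2.9, 0.1, 2.1]
gripper_width: 0.249
t10.82 tcp_case [-82.13  -1.3  172.56] F_case [ 2.83 -0.44  2.07] w0.249 axes(case) [[-1.0, -0.0, -0.01], [0.01, -0.0, -1.0], [0.0, -1.0, 0.0]]
```

```bash
python3 -m crank '[{"linear":[0.001,0.0003,0],"dr":[0,0,0],"hand":-1},{"linear":[0.001,0.0003,0],"dr":[0,0,0],"hand":-1}]'; python3 st.py; python3 -m crank '[{"linear":[0.001,0.0003,0],"dr":[0,0,0],"hand":-1},{"linear":[0.001,0.0003,0],"dr":[0,0,0],"hand":-1}]'; python3 st.py;  python3 -m crank '[{"linear":[0.001,0.0003,0],"dr":[0,0,0],"hand":-1},{"linear":[0.001,0.0003,0],"dr":[0,0,0],"hand":-1}]'; python3 st.py
```

```text
t: 10.98
eef_pos: [0.5022, 0.0868, 0.1724]
tool_rot: [-0.064, 0.064, -0.704, 0.704]
contact_force: [2.9, 0.7, 2.4]
gripper_width: 0.252
t10.98 tcp_case [-82.91  -1.33 172.37] F_case [2.97 0.17 2.41] w0.252 axes(case) [[-1.0, -0.0, -0.01], [0.01, -0.0, -1.0], [0.0, -1.0, 0.0]]
t: 11.15
eef_pos: [0.5014, 0.0866, 0.1722]
tool_rot: [-0.064, 0.064, -0.704, 0.704]
contact_force: [3.1, 0.9, 3.2]
gripper_width: 0.248
t11.15 tcp_case [-83.69  -1.3  172.18] F_case [3.25 0.27 3.17] w0.248 axes(case) [[-1.0, 0.0, -0.01], [0.01, -0.0, -1.0], [-0.0, -1.0, 0.0]]
t: 11.32
eef_pos: [0.5006, 0.0864, 0.172]
tool_rot: [-0.064, 0.064, -0.704, 0.704]
contact_force: [4.1, 0.9, 4.2]
gripper_width: 0.251
t11.32 tcp_case [-84.5   -1.35 171.99] F_case [4.19 0.13 4.2 ] w0.251 axes(case) [[-1.0, 0.0, -0.01], [0.01, -0.0, -1.0], [-0.0, -1.0, 0.0]]
```

```bash
python3 look.py d;  python3 -m crank '[{"linear":[0.001,0,0],"dr":[0,0,0],"hand":-1},{"linear":[0.001,0,0],"dr":[0,0,0],"hand":-1}]'; python3 st.py; python3 -m crank '[{"linear":[0.001,0,0],"dr":[0,0,0],"hand":-1},{"linear":[0.001,0,0],"dr":[0,0,0],"hand":-1}]'; python3 st.py; python3 look.py e
```

```text
bail_grip [([227.3, 194.8], 0.41)]
bail_bar [([283.9, 209.8], 0.46)]
lever_pad [([226.9, 160.0], 0.71)]
slot_end [([271.6, 211.7], 0.92)]
L,r [ 1.5 -0.2] res [56.1  0.6 -3.8 -2.9  0.4 -4.6] grip [-82.    0.  186.4] bar [-78.1   0.  166.8]
t: 11.73
eef_pos: [0.4988, 0.0862, 0.1715]
tool_rot: [-0.064, 0.065, -0.704, 0.704]
contact_force: [1.9, 0.1, 1.5]
gripper_width: 0.248
t11.73 tcp_case [-86.39  -1.27 171.46] F_case [ 1.89 -0.28  1.54] w0.248 axes(case) [[-1.0, -0.0, -0.01], [0.01, -0.0, -1.0], [0.0, -1.0, 0.0]]
t: 11.9
eef_pos: [0.4975, 0.0859, 0.1712]
tool_rot: [-0.064, 0.065, -0.704, 0.704]
contact_force: [2.1, -0.7, 0.3]
gripper_width: 0.248
t11.90 tcp_case [-87.66  -1.29 171.21] F_case [ 1.92 -1.1   0.27] w0.248 axes(case) [[-1.0, -0.0, -0.01], [0.01, -0.0, -1.0], [0.0, -1.0, 0.0]]
bail_grip []
bail_bar [([283.6, 211.8], 0.6)]
lever_pad [([231.7, 160.9], 0.71)]
slot_end [([269.5, 213.6], 0.73), ([282.4, 210.6], 0.2)]
L,r [ 1.6 -0.3] res [-2.1 -0.4  2.  -2.8] grip [-85.8   0.  179.7] bar [-80.1   0.  160.5]
```

```bash
python3 -m crank '[{"linear":[0.0003,0.001,0],"dr":[0,0,0],"hand":-1},{"linear":[0.0006,0.002,0],"dr":[0,0,0],"hand":-1}]'; python3 st.py; python3 -m crank '[{"linear":[0,0.001,0],"dr":[0,0,0],"hand":-1},{"linear":[0,0.001,0],"dr":[0,0,0],"hand":-1}]'; python3 st.py; python3 look.py f
```

```text
t: 12.32
eef_pos: [0.4975, 0.0859, 0.1696]
tool_rot: [-0.064, 0.064, -0.704, 0.704]
contact_force: [1.5, -1.2, 1.8]
gripper_width: 0.246
t12.32 tcp_case [-87.65  -1.27 169.64] F_case [ 1.22 -1.44  1.82] w0.246 axes(case) [[-1.0, -0.0, -0.01], [0.01, -0.0, -1.0], [0.0, -1.0, 0.0]]
t: 12.48
eef_pos: [0.4975, 0.086, 0.1685]
tool_rot: [-0.064, 0.064, -0.704, 0.704]
contact_force: [0.9, -0.9, 0.8]
gripper_width: 0.246
t12.48 tcp_case [-87.62  -1.26 168.53] F_case [ 0.75 -1.05  0.82] w0.246 axes(case) [[-1.0, -0.0, -0.01], [0.01, -0.0, -1.0], [0.0, -1.0, 0.0]]
bail_grip []
bail_bar [([284.1, 212.8], 0.52)]
lever_pad [([232.1, 160.1], 0.64)]
slot_end [([272.9, 213.6], 0.79)]
L,r [ 1.6 -0.3] res [-2.8 -0.5  2.  -1.8] grip [-85.9   0.  178. ] bar [-79.8   0.  158.9]
```

```bash
python3 -m crank '[{"linear":[0,0.001,0],"dr":[0,0,0],"hand":-1},{"linear":[0,0.002,0],"dr":[0,0,0],"hand":-1}]'; python3 st.py; python3 -m crank '[{"linear":[0,0.001,0],"dr":[0,0,0],"hand":-1},{"linear":[0,0.002,0],"dr":[0,0,0],"hand":-1}]'; python3 st.py; python3 -m crank '[{"linear":[0,0.001,0],"dr":[0,0,0],"hand":-1},{"linear":[0,0.001,0],"dr":[0,0,0],"hand":-1}]'; python3 st.py; python3 look.py g
```

```text
t: 12.9
eef_pos: [0.4977, 0.086, 0.1667]
tool_rot: [-0.064, 0.064, -0.704, 0.704]
contact_force: [-0.9, 0.1, 2.0]
gripper_width: 0.249
t12.90 tcp_case [-87.48  -1.25 166.73] F_case [-0.82  0.25  1.96] w0.249 axes(case) [[-1.0, -0.0, -0.01], [0.01, -0.0, -1.0], [0.0, -1.0, 0.0]]
t: 13.07
eef_pos: [0.4978, 0.086, 0.1647]
tool_rot: [-0.064, 0.064, -0.704, 0.704]
contact_force: [-0.8, -1.5, 1.5]
gripper_width: 0.253
t13.07 tcp_case [-87.34  -1.22 164.69] F_case [-1.1  -1.31  1.52] w0.253 axes(case) [[-1.0, -0.0, -0.01], [0.01, -0.0, -1.0], [0.0, -1.0, 0.0]]
t: 13.23
eef_pos: [0.4979, 0.0861, 0.1636]
tool_rot: [0.064, -0.064, 0.704, -0.704]
contact_force: [-0.9, -1.5, 1.3]
gripper_width: 0.252
t13.23 tcp_case [-87.27  -1.2  163.64] F_case [-1.15 -1.34  1.29] w0.252 axes(case) [[-1.0, 0.0, -0.01], [0.01, 0.0, -1.0], [-0.0, -1.0, -0.0]]
bail_grip []
bail_bar []
lever_pad [([235.4, 160.2], 0.75)]
slot_end [([273.3, 210.0], 0.87)]
L,r [1.7 0. ] res [ 0.4 -1. ] grip [-84.7   0.  203.9] bar [-84.7   0.  183.9]
```

```bash
python3 -m crank '[{"linear":[0,0.001,0],"dr":[0,0,0],"hand":-1},{"linear":[0,0.001,0],"dr":[0,0,0],"hand":-1}]'; python3 st.py; python3 -m crank '[{"linear":[0,0.001,0],"dr":[0,0,0],"hand":-1},{"linear":[0,0.001,0],"dr":[0,0,0],"hand":-1}]'; python3 st.py; python3 look.py h 240 150 80 60
```

```text
t: 13.65
eef_pos: [0.498, 0.0861, 0.1628]
tool_rot: [0.064, -0.064, 0.704, -0.704]
contact_force: [1.0, -1.5, 1.9]
gripper_width: 0.25
t13.65 tcp_case [-87.18  -1.22 162.77] F_case [ 0.75 -1.64  1.85] w0.250 axes(case) [[-1.0, 0.0, -0.01], [0.01, 0.0, -1.0], [-0.0, -1.0, -0.0]]
t: 13.82
eef_pos: [0.498, 0.0861, 0.162]
tool_rot: [-0.064, 0.064, -0.704, 0.704]
contact_force: [-0.8, -1.3, 3.4]
gripper_width: 0.252
t13.82 tcp_case [-87.11  -1.2  161.99] F_case [-1.   -1.15  3.43] w0.252 axes(case) [[-1.0, 0.0, -0.01], [0.01, -0.0, -1.0], [-0.0, -1.0, 0.0]]
bail_grip []
bail_bar [([280.1, 215.9], 0.65)]
lever_pad [([232.5, 160.2], 0.8)]
slot_end [([272.0, 214.1], 0.88)]
L,r [ 1.6 -0.4] res [-0.8 -0.4  1.2 -2.1] grip [-84.9   0.  171.1] bar [-77.3   0.  152.6]
```

View pics/v_h.png

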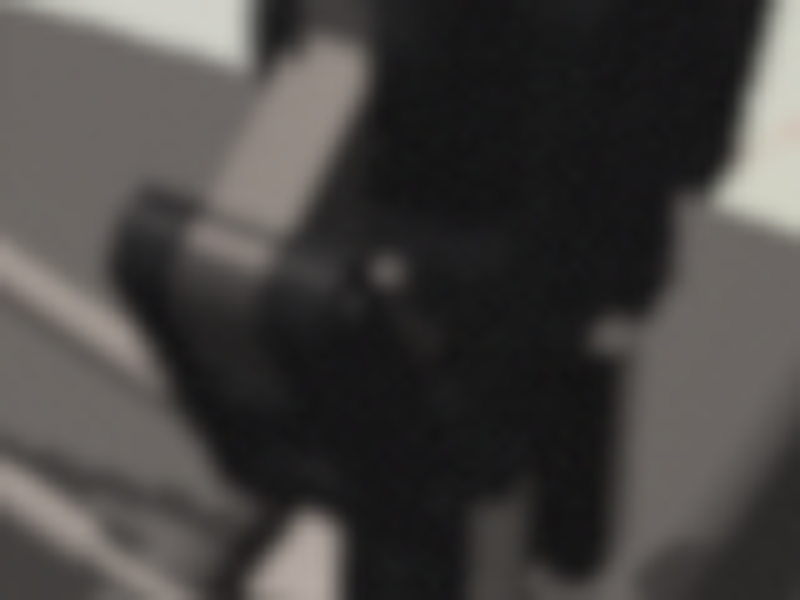

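```bash
python3 -m crank '[{"linear":[0,0.001,0],"dr":[0,0,0],"hand":-1},{"linear":[0,0.001,0],"dr":[0,0,0],"hand":-1}]'; python3 st.py; python3 -m crank '[{"linear":[0,0.001,0],"dr":[0,0,0],"hand":-0.4},{"linear":[0,0,0],"dr":[0,0,0],"hand":0.1},{"linear":[0,0,0],"dr":[0,0,0],"hand":0.1},{"linear":[0,0,0],"dr":[0,0,0],"hand":0.1},{"linear":[0,-0.005,0],"dr":[0,0,0],"hand":0.1},{"linear":[0,-0.02,0],"dr":[0,0,0],"hand":0.1},{"linear":[0,-0.05,0],"dr":[0,0,0],"hand":0.1},{"linear":[0.02,-0.09,0],"dr":[0,0,0],"hand":0.1},{"linear":[0.06,-0.1,0],"dr":[0,0,0],"hand":0.1},{"linear":[0.06,-0.1,0],"dr":[0,0,0],"hand":0.1}]'; python3 st.py; python3 look.py i 220 140 100 75
python3 - <<'E'
from h import *
im=bot.read_camera('top');cv2.imwrite('pics/top_i.png',im)
for n in('bail_bar','lever_pad','bail_grip'): print(n,[(np.round(k['xy'],1).tolist(),round(k['score'],2)) for k in bot.place_of('top',n)][:2])
a=cv2.imread('pics/v_i.png');b=cv2.resize(im[160:260,150:250],(400,400),interpolation=cv2.INTER_CUBIC)
cv2.imwrite('pics/vi2.png',np.hstack([cv2.resize(a,(400,300)),b[50:350]]))
E
```

```text
t: 14.23
eef_pos: [0.4981, 0.0862, 0.1617]
tool_rot: [-0.064, 0.064, -0.704, 0.704]
contact_force: [-2.7, -1.2, 11.5]
gripper_width: 0.253
t14.23 tcp_case [-87.02  -1.15 161.65] F_case [-2.86 -0.68 11.48] w0.253 axes(case) [[-1.0, 0.0, -0.01], [0.01, -0.0, -1.0], [-0.0, -1.0, 0.0]]
t: 15.07
eef_pos: [0.4356, 0.0749, 0.2638]
tool_rot: [-0.065, 0.064, -0.704, 0.705]
contact_force: [-1.5, 0.7, -1.7]
gripper_width: 0.551
t15.07 tcp_case [-150.52   -0.62  263.82] F_case [-1.36  0.99 -1.72] w0.551 axes(case) [[-1.0, 0.0, -0.0], [0.0, -0.0, -1.0], [-0.0, -1.0, 0.0]]
bail_grip [([283.6, 203.4], 0.65)]
bail_bar [([281.0, 213.4], 0.56)]
lever_pad [([231.3, 160.0], 0.82)]
slot_end [([268.3, 211.5], 0.72)]
L,r [ 1.6 -0.3] res [ 1.3 -0.1 -1.4 -0.1  0.5 -2.8] grip [-84.3   0.  175.2] bar [-77.7   0.  156.3]
bail_bar [([211.6, 230.0], 0.43)]
lever_pad [([192.2, 181.2], 0.9)]
bail_grip [([210.7, 228.8], 0.56)]
```

View pics/vi2.png

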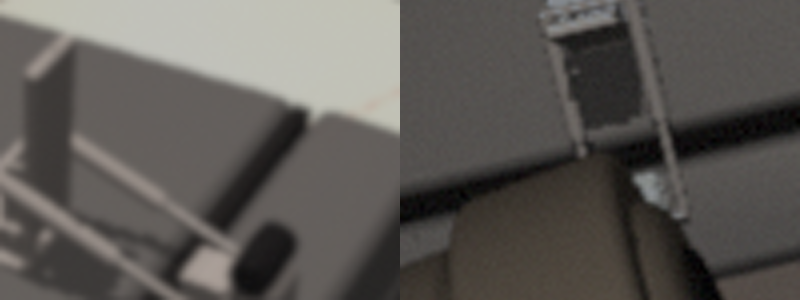

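```bash
python3 -m crank '[{"linear":[-0.03,0,0],"dr":[0,0,0],"hand":-1},{"linear":[-0.06,0,0],"dr":[0,0,0],"hand":-1},{"linear":[-0.09,0,0],"dr":[0,0,0],"hand":-1},{"linear":[-0.105,0,0],"dr":[0,0,0],"hand":-1},{"linear":[-0.105,0.02,0],"dr":[0,0,0],"hand":-1},{"linear":[-0.105,0.04,0],"dr":[0,0,0],"hand":-1},{"linear":[-0.105,0.05,0],"dr":[0,0,0],"hand":-1},{"linear":[-0.105,0.05,0],"dr":[0,0,0],"hand":-1},{"linear":[-0.112,0.05,0],"dr":[0,0,0],"hand":-1},{"linear":[-0.112,0.05,0],"dr":[0,0,0],"hand":-1}]' 40; python3 st.py
python3 - <<'E'
from model import *
for L in (1.6,1.45,1.3,1.15,1.0,.85,.7,.55,.4,.3,.2,.1,0): p=lev(L,60,7.5);print(L,'TCP x %.1f z %.1f'%(p[0]-11,p[2]))
E
```

```text
t: 16.35
eef_pos: [0.5508, 0.0959, 0.2119]
tool_rot: [0.065, -0.063, 0.704, -0.704]
contact_force: [-0.0, -0.2, 0.6]
gripper_width: 0.001
t16.35 tcp_case [-33.48  -1.39 211.87] F_case [-0.04 -0.15  0.61] w0.001 axes(case) [[-1.0, 0.0, -0.01], [0.01, 0.0, -1.0], [-0.0, -1.0, -0.0]]
1.6 TCP x -25.2 z 217.8
1.45 TCP x -16.2 z 218.5
1.3 TCP x -7.2 z 217.8
1.15 TCP x 1.7 z 215.8
1.0 TCP x 10.1 z 212.5
0.85 TCP x 18.0 z 208.0
0.7 TCP x 25.1 z 202.4
0.55 TCP x 31.2 z 195.8
0.4 TCP x 36.3 z 188.3
0.3 TCP x 39.1 z 182.9
0.2 TCP x 41.3 z 177.3
0.1 TCP x 43.0 z 171.5
0 TCP x 44.0 z 165.5
```

```bash
python3 -m crank '[{"linear":[-0.004,-0.005,0],"dr":[0,0,0],"hand":-1},{"linear":[-0.008,-0.0055,0],"dr":[0,0,0],"hand":-1},{"linear":[-0.013,-0.006,0],"dr":[0,0,0],"hand":-1},{"linear":[-0.0175,-0.006,0],"dr":[0,0,0],"hand":-1},{"linear":[-0.0175,-0.006,0],"dr":[0,0,0],"hand":-1}]'; python3 st.py -7.2 -1.3 217.3; python3 -m crank '[{"linear":[-0.004,0,0],"dr":[0,0,0],"hand":-1},{"linear":[-0.009,0.0005,0],"dr":[0,0,0],"hand":-1},{"linear":[-0.009,0.0005,0],"dr":[0,0,0],"hand":-1}]'; python3 st.py 1.7 -1.3 215.5;python3 look.py j
```

```text
t: 16.77
eef_pos: [0.5673, 0.0989, 0.2171]
tool_rot: [0.065, -0.064, 0.704, -0.704]
contact_force: [-0.0, -0.5, -0.6]
gripper_width: -0.004
t16.77 tcp_case [-16.72  -1.55 217.14] F_case [-0.11 -0.51 -0.65] w-0.004 axes(case) [[-1.0, 0.0, -0.01], [0.01, 0.0, -1.0], [-0.0, -1.0, -0.0]]
need tool shift mm [-9.51 -0.15 -0.3 ]
t: 17.02
eef_pos: [0.5758, 0.1005, 0.2162]
tool_rot: [0.064, -0.064, 0.704, -0.704]
contact_force: [0.9, 0.1, 0.9]
gripper_width: -0.003
t17.02 tcp_case [ -8.02  -1.52 216.22] F_case [ 0.88 -0.05  0.85] w-0.003 axes(case) [[-1.0, 0.0, -0.01], [0.01, 0.0, -1.0], [-0.0, -1.0, -0.0]]
need tool shift mm [-9.72  0.73 -0.27]
bail_grip [([275.2, 200.5], 0.82)]
bail_bar [([278.0, 213.4], 0.78)]
lever_pad [([218.2, 156.6], 0.98), ([282.3, 201.5], 0.74)]
slot_end [([268.2, 214.8], 0.86)]
L,r [ 1.3 -0.3] res [ 4.1  0.5 -3.2 -2.   0.1 -3.4] grip [-76.9   0.  175.7] bar [-71.    0.  156.6]
```

```bash
python3 -m crank '[{"linear":[-0.005,0.0005,0],"dr":[0,0,0],"hand":-1},{"linear":[-0.0097,0.001,0],"dr":[0,0,0],"hand":-1},{"linear":[-0.0097,0.001,0],"dr":[0,0,0],"hand":-1}]'; python3 st.py 10 -1.3 212;python3 look.py k
```

```text
t: 17.52
eef_pos: [0.5849, 0.1021, 0.2148]
tool_rot: [0.064, -0.065, 0.704, -0.704]
contact_force: [-0.6, 0.8, -0.4]
gripper_width: -0.005
t17.52 tcp_case [  1.2   -1.6  214.81] F_case [-0.44  0.85 -0.43] w-0.005 axes(case) [[-1.0, -0.0, -0.01], [0.01, 0.0, -1.0], [0.0, -1.0, -0.0]]
need tool shift mm [-8.8   2.81 -0.35]
bail_grip [([276.2, 200.0], 0.6)]
bail_bar [([274.6, 212.2], 0.66)]
lever_pad [([215.3, 158.1], 0.55)]
slot_end [([266.2, 210.5], 0.63)]
L,r [ 1.2 -0.3] res [ 1.9  0.5 -0.8 -1.2 -0.1 -5.3] grip [-75.3   0.  175.8] bar [-69.6   0.  156.6]
```

Run:
```python
import cv2,numpy as np
f=lambda n:cv2.resize(cv2.imread(f'pics/side_{n}.png')[165:240,235:310],(400,400),interpolation=cv2.INTER_CUBIC)
cv2.imwrite('pics/vk.png',np.hstack([f('i'),f('k')]))
```

```text
(no output)
```

View pics/vk.png

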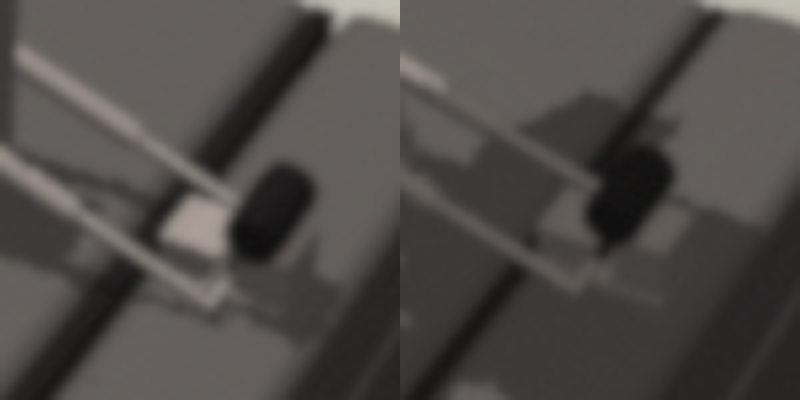

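```bash
python3 -m crank '[{"linear":[-0.004,0.001,0],"dr":[0,0,0],"hand":-1},{"linear":[-0.009,0.0028,0],"dr":[0,0,0],"hand":-1},{"linear":[-0.009,0.0028,0],"dr":[0,0,0],"hand":-1}]'; python3 st.py; python3 -m crank '[{"linear":[-0.004,0.002,0],"dr":[0,0,0],"hand":-1},{"linear":[-0.008,0.0045,0],"dr":[0,0,0],"hand":-1},{"linear":[-0.008,0.0045,0],"dr":[0,0,0],"hand":-1}]'; python3 st.py 25 -1.3 202;python3 look.py l
```

```text
t: 18.02
eef_pos: [0.5941, 0.104, 0.2122]
tool_rot: [0.064, -0.064, 0.704, -0.704]
contact_force: [-0.5, 1.1, -0.4]
gripper_width: 0.001
t18.02 tcp_case [ 10.58  -1.54 212.18] F_case [-0.29  1.14 -0.4 ] w0.001 axes(case) [[-1.0, 0.0, -0.01], [0.01, 0.0, -1.0], [-0.0, -1.0, -0.0]]
t: 18.27
eef_pos: [0.6023, 0.1055, 0.2077]
tool_rot: [0.065, -0.064, 0.704, -0.704]
contact_force: [-1.1, 0.5, 0.8]
gripper_width: 0.001
t18.27 tcp_case [ 18.93  -1.51 207.7 ] F_case [-1.04  0.68  0.83] w0.001 axes(case) [[-1.0, 0.0, -0.01], [0.01, 0.0, -1.0], [-0.0, -1.0, -0.0]]
need tool shift mm [-6.07  5.71 -0.24]
bail_grip [([275.7, 200.1], 0.89)]
bail_bar [([274.2, 211.8], 0.68)]
lever_pad [([200.5, 157.4], 0.61)]
slot_end []
L,r [ 0.8 -0.2] res [-3.2  0.2 -5.  -0.6  0.1 -1.9] grip [-67.7   0.  173.1] bar [-63.3   0.  153.6]
```

```bash
python3 -m crank '[{"linear":[-0.003,0.003,0],"dr":[0,0,0],"hand":-1},{"linear":[-0.0063,0.0058,0],"dr":[0,0,0],"hand":-1},{"linear":[-0.0063,0.0058,0],"dr":[0,0,0],"hand":-1}]'; python3 st.py; python3 -m crank '[{"linear":[-0.003,0.003,0],"dr":[0,0,0],"hand":-1},{"linear":[-0.006,0.0066,0],"dr":[0,0,0],"hand":-1},{"linear":[-0.006,0.0066,0],"dr":[0,0,0],"hand":-1}]'; python3 st.py 36.3 -1.3 188;python3 look.py m
```

```text
t: 18.77
eef_pos: [0.6082, 0.1062, 0.2019]
tool_rot: [0.064, -0.064, 0.704, -0.704]
contact_force: [-0.1, -0.8, 1.2]
gripper_width: 0.001
t18.77 tcp_case [ 24.92  -1.93 201.88] F_case [-0.21 -0.79  1.21] w0.001 axes(case) [[-1.0, 0.0, -0.01], [0.01, -0.0, -1.0], [-0.0, -1.0, 0.0]]
t: 19.02
eef_pos: [0.6138, 0.1072, 0.1948]
tool_rot: [-0.064, 0.064, -0.704, 0.704]
contact_force: [0.5, 0.2, 0.9]
gripper_width: -0.0
t19.02 tcp_case [ 30.61  -1.99 194.8 ] F_case [0.54 0.09 0.87] w-0.000 axes(case) [[-1.0, -0.0, -0.01], [0.01, -0.0, -1.0], [0.0, -1.0, 0.0]]
need tool shift mm [-5.69  6.8  -0.72]
bail_grip [([275.7, 198.7], 0.78)]
bail_bar [([273.4, 211.8], 0.95), ([267.6, 210.7], 0.57)]
lever_pad [([193.3, 162.1], 0.75)]
slot_end [([265.1, 212.5], 0.96), ([274.6, 212.4], 0.45)]
L,r [ 0.5 -0.1] res [-5.9  0.6 -5.6 -0.9  0.1 -0.3] grip [-64.1   0.  173.1] bar [-61.3   0.  153.3]
```

```bash
python3 -m crank '[{"linear":[-0.003,0.0035,0],"dr":[0,0,0],"hand":-1},{"linear":[-0.0058,0.0068,-0.0005],"dr":[0,0,0],"hand":-1},{"linear":[-0.0058,0.0068,-0.0005],"dr":[0,0,0],"hand":-1}]'; python3 st.py; python3 -m crank '[{"linear":[-0.0015,0.003,0],"dr":[0,0,0],"hand":-1},{"linear":[-0.0028,0.0055,0],"dr":[0,0,0],"hand":-1},{"linear":[-0.0028,0.0055,0],"dr":[0,0,0],"hand":-1}]'; python3 st.py 41.3 -1.3 177;python3 look.py n
```

```text
t: 19.52
eef_pos: [0.6192, 0.1087, 0.188]
tool_rot: [-0.064, 0.064, -0.704, 0.704]
contact_force: [-0.7, 0.1, 0.6]
gripper_width: 0.002
t19.52 tcp_case [ 36.17  -1.57 187.97] F_case [-0.67  0.26  0.64] w0.002 axes(case) [[-1.0, -0.0, -0.01], [0.01, -0.0, -1.0], [0.0, -1.0, 0.0]]
t: 19.77
eef_pos: [0.622, 0.1094, 0.1827]
tool_rot: [0.064, -0.064, 0.704, -0.704]
contact_force: [-0.6, 0.1, 0.6]
gripper_width: 0.0
t19.77 tcp_case [ 39.    -1.35 182.74] F_case [-0.58  0.18  0.62] w0.000 axes(case) [[-1.0, -0.0, -0.01], [0.01, 0.0, -1.0], [0.0, -1.0, -0.0]]
need tool shift mm [-2.3   5.74 -0.06]
bail_grip [([272.3, 197.1], 0.89)]
bail_bar [([274.4, 212.6], 0.65)]
lever_pad [([188.3, 170.4], 0.96)]
slot_end [([267.2, 212.9], 0.92)]
L,r [ 0.2 -0. ] res [-3.9  1.8 -6.7 -1.6  1.6  0.2] grip [-62.1   0.  173. ] bar [-61.2   0.  153. ]
```

```bash
python3 -m crank '[{"linear":[-0.0012,0.003,0],"dr":[0,0,0],"hand":-1},{"linear":[-0.0023,0.0057,0],"dr":[0,0,0],"hand":-1},{"linear":[-0.0023,0.0057,0],"dr":[0,0,0],"hand":-1}]'; python3 st.py; python3 -m crank '[{"linear":[-0.001,0.003,0],"dr":[0,0,0],"hand":-1},{"linear":[-0.0017,0.0058,0],"dr":[0,0,0],"hand":-1},{"linear":[-0.0017,0.0058,0],"dr":[0,0,0],"hand":-1}]'; python3 st.py 44 -1.3 165.5;python3 look.py o
```

```text
t: 20.27
eef_pos: [0.624, 0.1098, 0.177]
tool_rot: [0.064, -0.064, 0.704, -0.704]
contact_force: [0.3, 0.2, -0.2]
gripper_width: -0.0
t20.27 tcp_case [ 41.07  -1.38 177.  ] F_case [ 0.3   0.18 -0.24] w-0.000 axes(case) [[-1.0, -0.0, -0.01], [0.01, 0.0, -1.0], [0.0, -1.0, -0.0]]
t: 20.52
eef_pos: [0.6254, 0.1099, 0.1709]
tool_rot: [-0.064, 0.065, -0.704, 0.704]
contact_force: [0.4, 0.1, 0.3]
gripper_width: -0.006
t20.52 tcp_case [ 42.46  -1.5  170.9 ] F_case [0.4  0.05 0.31] w-0.006 axes(case) [[-1.0, -0.0, -0.01], [0.01, -0.0, -1.0], [0.0, -1.0, 0.0]]
need tool shift mm [-1.54  5.4  -0.21]
bail_grip [([270.4, 199.4], 0.67)]
bail_bar [([274.7, 212.8], 0.87)]
lever_pad [([188.2, 177.8], 0.58)]
slot_end [([265.7, 213.2], 0.56)]
L,r [-0.1 -0. ] res [-2.   0.7 -6.3 -0.4  1.3  0.1] grip [-62.2   0.  171.2] bar [-62.2   0.  151.2]
```

```bash
python3 -m crank '[{"linear":[-0.0005,0.002,0],"dr":[0,0,0],"hand":-1},{"linear":[-0.001,0.004,0],"dr":[0,0,0],"hand":-1},{"linear":[-0.001,0.004,0],"dr":[0,0,0],"hand":-1}]'; python3 st.py; python3 -m crank '[{"linear":[0,0.001,0],"dr":[0,0,0],"hand":-1},{"linear":[0,0.001,0],"dr":[0,0,0],"hand":-1}]'; python3 st.py;  python3 -m crank '[{"linear":[0,0.001,0],"dr":[0,0,0],"hand":-1},{"linear":[0,0.001,0],"dr":[0,0,0],"hand":-1}]'; python3 st.py
```

```text
t: 21.02
eef_pos: [0.6266, 0.1102, 0.1673]
tool_rot: [-0.064, 0.064, -0.704, 0.704]
contact_force: [-0.8, 0.2, 0.4]
gripper_width: 0.006
t21.02 tcp_case [ 43.64  -1.48 167.3 ] F_case [-0.74  0.35  0.39] w0.006 axes(case) [[-1.0, -0.0, -0.01], [0.01, -0.0, -1.0], [0.0, -1.0, 0.0]]
t: 21.18
eef_pos: [0.6266, 0.1103, 0.1666]
tool_rot: [-0.064, 0.064, -0.704, 0.704]
contact_force: [-0.0, 0.6, 0.4]
gripper_width: 0.0
t21.18 tcp_case [ 43.71  -1.4  166.59] F_case [0.1  0.59 0.44] w0.000 axes(case) [[-1.0, -0.0, -0.01], [0.01, -0.0, -1.0], [0.0, -1.0, 0.0]]
t: 21.35
eef_pos: [0.6267, 0.1103, 0.1657]
tool_rot: [0.064, -0.064, 0.704, -0.704]
contact_force: [0.0, -0.6, 0.5]
gripper_width: 0.003
t21.35 tcp_case [ 43.84  -1.41 165.73] F_case [-0.1  -0.56  0.54] w0.003 axes(case) [[-1.0, 0.0, -0.01], [0.01, 0.0, -1.0], [-0.0, -1.0, -0.0]]
```

```bash
python3 -m crank '[{"linear":[0,0.001,0],"dr":[0,0,0],"hand":-1},{"linear":[0,0.001,0],"dr":[0,0,0],"hand":-1}]'; python3 st.py; python3 -m crank '[{"linear":[0,0.001,0],"dr":[0,0,0],"hand":-1},{"linear":[0,0.001,0],"dr":[0,0,0],"hand":-1}]'; python3 st.py
```

```text
t: 21.52
eef_pos: [0.6268, 0.1103, 0.1655]
tool_rot: [-0.064, 0.064, -0.704, 0.704]
contact_force: [-2.1, -0.7, 4.7]
gripper_width: 0.0
t21.52 tcp_case [ 43.89  -1.42 165.54] F_case [-2.19 -0.34  4.75] w0.000 axes(case) [[-1.0, 0.0, -0.01], [0.01, -0.0, -1.0], [-0.0, -1.0, 0.0]]
t: 21.68
eef_pos: [0.6268, 0.1103, 0.1654]
tool_rot: [-0.064, 0.064, -0.704, 0.704]
contact_force: [-4.2, -0.9, 10.3]
gripper_width: 0.002
t21.68 tcp_case [ 43.94  -1.38 165.42] F_case [-4.28 -0.14 10.34] w0.002 axes(case) [[-1.0, 0.0, -0.01], [0.01, -0.0, -1.0], [-0.0, -1.0, 0.0]]
```

```bash
python3 -m crank '[{"linear":[0,-0.01,0],"dr":[0,0,0],"hand":-1},{"linear":[0,-0.04,0],"dr":[0,0,0],"hand":-1},{"linear":[0,-0.08,0],"dr":[0,0,0],"hand":-1},{"linear":[0,-0.12,0],"dr":[0,0,0],"hand":-1},{"linear":[0.04,-0.14,0.04],"dr":[0,0,0],"hand":-1},{"linear":[0.07,-0.14,0.08],"dr":[0,0,0],"hand":-1},{"linear":[0.1,-0.14,0.11],"dr":[0,0,0],"hand":-1},{"linear":[0.13,-0.14,0.14],"dr":[0,0,0],"hand":-1},{"linear":[0.15,-0.14,0.17],"dr":[0,0,0],"hand":-1},{"linear":[0.15,-0.14,0.17],"dr":[0,0,0],"hand":-1}]'; python3 -m crank '[{"linear":[0.03,0,0.03],"dr":[0,0,0],"hand":-1},{"linear":[0.05,0,0.06],"dr":[0,0,0],"hand":-1},{"linear":[0.05,0,0.1],"dr":[0,0,0],"hand":-1},{"linear":[0.05,0,0.13],"dr":[0,0,0],"hand":-1},{"linear":[0.05,0,0.13],"dr":[0,0,0],"hand":-1}]';python3 st.py; python3 look.py p
python3 - <<'E'
from model import *
c=[.5834,.1035,.1872]
im=bot.read_camera('top');cv2.imwrite('pics/top_p.png',im)
for n in('bail_bar','lever_pad','bail_grip'): print('top',n,[(np.round(k['xy'],1).tolist(),round(k['score'],2)) for k in bot.place_of('top',n)][:2])
for n,P in dict(pad=lev(0,60,7.5),bar=(-73,0,154.5),grip=(-73,0,174.5)).items(): print('expected',n,proj('side',W(P,c)).round(1),proj('top',W(P,c)).round(1))
a=cv2.imread('pics/side_p.png',0)
# gap darkness profile along case x at y=+60,z=150: before / now
for f,cam in(('side0','side'),('side_i','side'),('side_p','side'),('top0','top'),('top_p','top')):
    g=cv2.imread(f'pics/{f}.png',0)
    print(f,[int(np.mean([cv2.getRectSubPix(g,(1,1),tuple(map(float,proj(cam,W((x,y,149),c)))))[0,0] for y in (50,60,70)])) for x in range(-66,-38,2)])
E
```

```text
t: 22.52
eef_pos: [0.5073, -0.089, 0.3044]
tool_rot: [-0.062, 0.063, -0.704, 0.705]
contact_force: [-0.1, -0.6, 0.1]
gripper_width: 0.002
t: 22.93
eef_pos: [0.4835, -0.2282, 0.3042]
tool_rot: [-0.061, 0.061, -0.703, 0.706]
contact_force: [-0.6, -1.4, -0.9]
gripper_width: -0.003
t22.93 tcp_case [-159.9  -307.33  304.2 ] F_case [-0.86 -1.22 -0.95] w-0.003 axes(case) [[-1.0, 0.0, -0.01], [0.01, -0.0, -1.0], [-0.0, -1.0, 0.0]]
bail_grip [([272.2, 197.4], 0.59), ([268.7, 211.4], 0.3)]
bail_bar [([273.8, 213.5], 0.88)]
lever_pad [([188.2, 178.8], 0.93)]
slot_end [([267.4, 213.1], 0.65)]
L,r [-0.1  0. ] res [-3.8  2.6 -5.3 -1.2  1.4  0.1] grip [-62.2   0.  171.4] bar [-62.4   0.  151.4]
top bail_bar [([209.8, 223.5], 0.53)]
top lever_pad [([185.4, 134.5], 0.68)]
top bail_grip [([209.5, 219.1], 0.63)]
expected pad [189.4 175.7] [190.9 138.8]
expected bar [276.2 213.2] [208.9 225.4]
expected grip [276.4 200.8] [207.5 224.7]
side0 [90, 89, 84, 67, 37, 24, 27, 31, 40, 60, 72, 82, 88, 89]
side_i [97, 96, 91, 72, 41, 25, 30, 33, 44, 65, 78, 89, 95, 97]
side_p [89, 89, 89, 90, 88, 77, 52, 34, 41, 60, 72, 81, 87, 89]
top0 [74, 73, 66, 54, 32, 12, 10, 12, 15, 30, 49, 64, 73, 74]
top_p [72, 72, 73, 74, 73, 62, 33, 12, 13, 30, 49, 64, 73, 74]
```

```bash
python3 -c "
from station import bot
print(bot.hand_in())"
```

```text
the job is handed in; nothing more can be done
None
```

The case is shut and latched, and I handed the job in at about 23 s of the 72 s allowed, with the arm clear of everything.

**Hook:** I gripped the barrel at about 20 N and swung the hook over. The barrel slipped a few mm up between the fingers, so I let the bar settle on the lug and gripped it again. I then slid it lightly towards the cover until it dropped into the groove, about 78 mm to the cover side of the case origin. I pushed it down to the groove floor, where the force briefly reached 11.5 N.

**Lever:** With the hook released, I pressed the lever down with the shut fingers until it met its stop at about 165.5 mm, the expected home height. The force stayed around 1 N on the way down and reached about 10 N at the stop.

**Last checks, from numbers after the arm had moved away:**
- **Cover:** the gap between cover and shell had narrowed by about 5 mm in both cameras, which matches a fully shut cover.
- **Hook bar:** it was found 2 mm or so from its seated place.
- **Lever:** the lever pad was found within 3 px (side) and 7 px (top) of where it should lie when home.

**What disagreed:**
- The force on the lever was well below the stated 8 N, although the bar's position showed it hooked and the loop stretched.
- The grip marker was up to about 6 px from where I expected it.
- I had no picture views left for the final state. My last view was with the lever partway down, when the bar was in the groove and the cover was being pulled in.

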